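# Clear the stirrer and snap the reagent wells shut

### The job

A stirring rod has been left standing in one of the three black reagent wells, so its cover cannot close. Pull the rod out and stand it in the open steel beaker, then press the hinged white covers of all three wells down until each one snaps fully shut under its catch. Leave the bottle, jar, canister, dish, plate, tip rack and cartridge where they stand, and the beaker upright on the bench.

Things in the scene. Friction and masses are not known exactly. Their poses are not given: they have to be found in the camera images.
- well_a: black reagent well fixed to the bench: a block 76 mm (x) x 64 mm (y) x 45 mm high with a square pocket 28 x 28 mm, 35 mm deep, in its middle; the spring catch stands in front of it, out to 62 mm on -x. Origin: centre of the block's underside; x points from the catch to the hinge (hinge line at x = +36 mm, z = 45 mm, along y), z up. The stirrer stands in this one.
- cover_a (a joint): hinge angle of the white plastic cover of well_a, rad: 0 is shut flat, 1.57 stands upright, 1.9 is the stop leaning back. Starts between 1.52 and 1.8. A stiff hinge keeps it at any angle. About 0.10 its tongue meets the steel spring catch; about 0.05 the catch gives way, taking 7 to 10 N at the front edge, then holds it shut near 0.
- cover_a_hinge (a point): on the hinge line of cover_a, mid-width, level with the cover's underside. The cover is a plate 82 mm long (out from the hinge), 60 mm wide, 6 mm thick, with a small tongue 14 mm long below its free edge. When shut the plate runs from here towards the well's -x.
- cover_a_edge (a point): top (outer) face of cover_a, middle of the free edge, 82 mm from the hinge; 51 mm above the table when shut
- well_b: black reagent well fixed to the bench: a block 76 mm (x) x 64 mm (y) x 45 mm high with a square pocket 28 x 28 mm, 35 mm deep, in its middle; the spring catch stands in front of it, out to 62 mm on -x. Origin: centre of the block's underside; x points from the catch to the hinge (hinge line at x = +36 mm, z = 45 mm, along y), z up.
- cover_b (a joint): hinge angle of the white plastic cover of well_b, rad: 0 is shut flat, 1.57 stands upright, 1.9 is the stop leaning back. Starts anywhere from 0.6 to 1.7. A stiff hinge keeps it at any angle. About 0.10 its tongue meets the steel spring catch; about 0.05 the catch gives way, taking 7 to 10 N at the front edge, then holds it shut near 0.
- cover_b_hinge (a point): on the hinge line of cover_b, mid-width, level with the cover's underside. The cover is a plate 82 mm long (out from the hinge), 60 mm wide, 6 mm thick, with a small tongue 14 mm long below its free edge. When shut the plate runs from here towards the well's -x.
- cover_b_edge (a point): top (outer) face of cover_b, middle of the free edge, 82 mm from the hinge; 51 mm above the table when shut
- well_c: black reagent well fixed to the bench: a block 76 mm (x) x 64 mm (y) x 45 mm high with a square pocket 28 x 28 mm, 35 mm deep, in its middle; the spring catch stands in front of it, out to 62 mm on -x. Origin: centre of the block's underside; x points from the catch to the hinge (hinge line at x = +36 mm, z = 45 mm, along y), z up.
- cover_c (a joint): hinge angle of the white plastic cover of well_c, rad: 0 is shut flat, 1.57 stands upright, 1.9 is the stop leaning back. Starts anywhere from 0.6 to 1.7. A stiff hinge keeps it at any angle. About 0.10 its tongue meets the steel spring catch; about 0.05 the catch gives way, taking 7 to 10 N at the front edge, then holds it shut near 0.
- cover_c_hinge (a point): on the hinge line of cover_c, mid-width, level with the cover's underside. The cover is a plate 82 mm long (out from the hinge), 60 mm wide, 6 mm thick, with a small tongue 14 mm long below its free edge. When shut the plate runs from here towards the well's -x.
- cover_c_edge (a point): top (outer) face of cover_c, middle of the free edge, 82 mm from the hinge; 51 mm above the table when shut
- stirrer: white plastic stirring rod, 170 mm long, about 30 g, standing loosely upright in the pocket of well_a: round foot 20 mm across, 6 mm thick; shaft 8 mm; grip 14 mm across over the top 50 mm. Origin: centre of the foot's underside; z runs up along the rod. It starts with its foot 10 mm above the table.
- stirrer_grip (a point): middle of the stirrer's 14 mm grip, on its axis, 145 mm above its foot
- beaker: open stainless steel beaker, loose, straight-sided, 74 mm across, 95 mm high, wall 3 mm, bottom 4 mm, about 300 g. Origin: centre of its underside, z up.
- bottle: bystander: white bottle, 40 mm across, 130 mm tall, beside well_b on its +y side. Origin: centre of underside.
- jar: bystander: amber jar, 38 mm across, 55 mm tall, beside well_c on its -y side. Origin: centre of underside.
- canister: bystander: plain upright aluminium canister, 40 mm across, 140 mm tall, beside well_c on its +y side. Origin: centre of underside.
- dish: bystander: clear culture dish, 91 mm across, 14 mm high, in front (-x) of well_a. Origin: centre of underside.
- wellplate: bystander: flat white well plate 127 x 85 x 14 mm, at the back on the left. Origin: centre of underside.
- tiprack: bystander: grey pipette tip rack 118 x 80 x 61 mm, at the back on the right. Origin: centre of underside.
- cartridge: bystander: aluminium print cartridge lying flat, 106 mm long, 22 mm thick, behind the beaker. Origin: centre of underside.
Things that resemble listed ones, but are neither listed nor needed, are in the scene too. Leave any turquoise look-alike of the well_a alone.

How it is judged:
By the outcome, as a careful person would: the job done as asked, in the order asked, and still so for the second after the job is handed in, with the robot touching nothing.
It also fails if it takes over 72 s, if anything falls off the work surface, if the arm or the gripper's body presses on something with over 40 N, if the wrist force passes 120 N, or if a joint passes its speed limit or range.

### The arm

A 6-joint arm with a two-finger parallel gripper is mounted at the origin on the work surface. World frame = base frame: x ahead of the robot, y to its left, z up, the work surface at z = 0. Lengths are in m, angles in rad, forces in N, time in s.
With the tool pointing down it reaches from about 0.425 to 0.95 m from the base axis. Payload 3.5 kg.
Tool frame: the origin (TCP) lies on the mounting face of the last link; the fingertips stand 173 mm ahead of it and the grasp point (between the pads) lies 155 mm ahead of it; z points along the fingers, x is the direction in which the jaws open and shut, and the axes are right-handed (so a half turn about z gives the same grasp; the last joint's range is limited). The gripper opens to 85 mm and grips with 20 to 120 N. Pads are 22 mm wide; open, the fingers measure 114 mm over their backs; the gripper's body (76 mm by 85 mm) begins 54 mm behind the grasp point. The pads swing forward as they close: fully open they stand 13 mm farther back than shut.
Start: joints at [1.093, 0.286, 1.577, -0, 1.279, -0.15], TCP at [0.217, 0.639, 0.405] pointing down, gripper open.
Joint ranges: [-2.77, 2.77], [-0.9, 2.22], [0.21, 2.48], [-1.53, 4.67], [0.24, 2.81], [-2.84, 2.84]. Speed limits (rad/s): [2.79, 2.79, 3.14, 3.14, 3.14, 3.14].

### API

Orientations are given as a unit quaternion [x, y, z, w].
In Python, from plant import get_state, read_camera, sign_off gives the robot as it stands.
- The arm moves only by the shell command python3 -m jog 'ROWS' [FORCE]. ROWS is JSON, a list of rows, each an object of numbers: "grip": the closure, from 0 (fully open) to 1 (shut); "x", "y", "z": the shift along the tool's x, y, z in mm; "rx", "ry", "rz": the turn, a rotation vector about the tool's x, y, z in degrees. A call has 1 to 8 rows; each row shifts and turns the commanded pose from where the row before left it, along the tool's axes as they then stand; what a row does not reach is not made up. A row lasts 1/12 s, in which the tool goes at most 41.7 mm and 7.16 degrees, less where a joint would pass 70% of its speed; a pose out of reach is approached as far as the arm can. A call with a gripper value outside its range is refused whole. The fingers move at their own pace and stop on an object; FORCE is the grip in N (left out, the last holds). Time passes only in rows, so rows that do not move let the fingers close. It gives the time, the measured TCP pose, the force and the opening at its end, in the units of the state.
- get_state(): the state, without advancing time (a new reading comes with each control period).
- read_camera(name): name is "side" or "top"; returns a dict with "frame" (480x640x3 uint8, red, green, blue), "intrinsics" (3x3 intrinsics, pixels), "R" (3x3) and "t" (3): a world point X has camera coordinates R X + t. Camera axes: x right, y down, z forward; pixel columns grow to the right and rows downward; lengths in m; the calibration is good to about 2 mm. A picture is of the moment at which its call begins. There is no depth.
- sign_off(): hands the job in, once; it reports no verdict.
The state is a dict: "time": time; "qpos": joint angles; "dq": joint speeds; "joint_efforts": joint torques, N m; "eef_pos": TCP position; "tcp_rot": TCP orientation; "contact_force": force on the tool from outside, world axes, zero at the start; "wrist_torque": the same for the moment, N m; "opening": opening from 0.0 (shut) to 1.0 (fully open).
Only numpy, scipy, OpenCV 4.12 (cv2) and the standard library are available. Lean on these libraries where they do the work, as an engineer would, in place of code of your own. Each camera call takes 0.05 s, during which the arm holds its last target.

## Working session

There is one attempt and no reset: what is moved stays moved. The work goes in short steps, Python scripts to look and compute and a shell command to move; the robot and the scene stay as the last step left them, time stands still between calls to the robot, and variables do not carry over. Pictures are saved under pics/ and viewed, and the job is handed in when it is done.

```bash
mkdir -p pics; ls
python3 - <<'E'
from plant import get_state, read_camera
import cv2,numpy as np
s=get_state();print(s)
for n in("side","top"):
    c=read_camera(n);cv2.imwrite(f"pics/{n}0.png",c["frame"][:,:,::-1]);np.savez(f"{n}0.npz",**c)
    print(n,c["intrinsics"],c["R"],c["t"],-c["R"].T@c["t"])
E
```

```text
pics
{'time': 0.0, 'qpos': array([ 1.09299444e+00,  2.87196398e-01,  1.57813617e+00, -6.32547303e-06,
        1.27859280e+00, -1.50002110e-01]), 'dq': array([-0.00038281,  0.00020519,  0.00091889, -0.00098769,  0.00078416,
       -0.00110578]), 'joint_efforts': array([-4.82188079e-04, -4.06004941e+01, -2.92616272e+01, -2.10552794e-04,
        5.94755315e-03,  8.65188326e-06]), 'eef_pos': array([0.21718658, 0.63885345, 0.40334831]), 'tcp_rot': array([ 8.13005906e-01,  5.82254271e-01, -1.03772249e-03,  5.32480755e-04]), 'contact_force': array([-0.01451346, -0.01356825, -0.98076194]), 'wrist_torque': array([-0.05844094,  0.04005001,  0.03340242]), 'opening': 1.0004647385265741}
side [[535.41305538   0.         326.53178635]
 [  0.         535.41305538 234.22276176]
 [  0.           0.           1.        ]] [[ 0.87750167 -0.4794153   0.01232048]
 [-0.31717411 -0.59942851 -0.73490547]
 [ 0.35971017  0.64097304 -0.67805764]] [-0.48851021  0.25614981  1.01200179] [ 0.14588527 -0.72932163  0.88046011]
top [[569.78016518   0.         320.02818068]
 [  0.         569.78016518 238.43159377]
 [  0.           0.           1.        ]] [[-0.02584915 -0.99963062 -0.0083934 ]
 [-0.99489231  0.02654436 -0.09738932]
 [ 0.09757614  0.0058331  -0.99521097]] [7.72950835e-04 5.74628023e-01 1.15671347e+00] [ 0.45884534 -0.02122769  1.20714305]
```

View pics/side0.png

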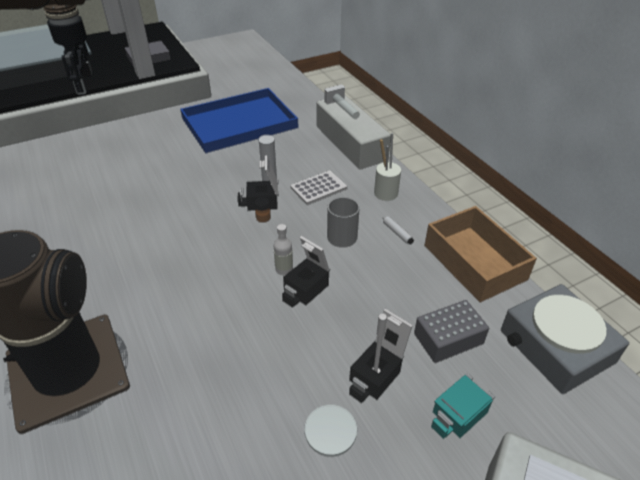

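View pics/top0.png

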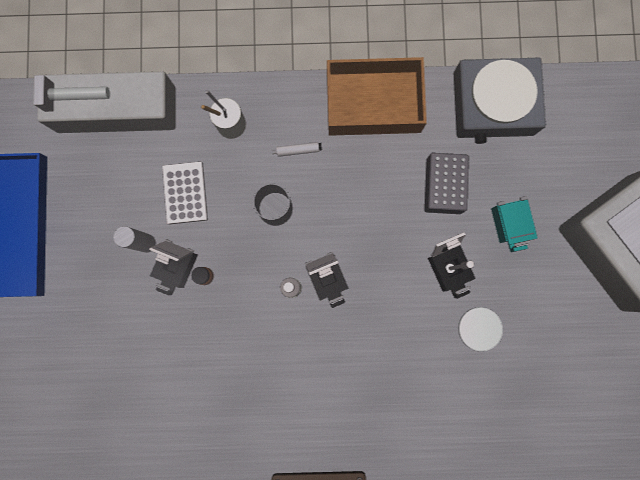

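Side view: the rod-holding black well is at about (380,370), and in the top view at (452,268). The bottle's neighbour, well_b, is at (327,280) in the top view, and well_c is at (172,265) between canister and jar. The turquoise look-alike is at (515,222) and the beaker at (273,205). I'll enlarge these to confirm.

```bash
cat > h.py <<'E'
import numpy as np,cv2
from plant import get_state, read_camera
def load(n):
    return dict(np.load(n+".npz"))
def ray(c,u,v):
    d=c["R"].T@np.linalg.solve(c["intrinsics"],[u,v,1.]);return -c["R"].T@c["t"],d
def plane(c,u,v,z):
    o,d=ray(c,u,v);return o+d*(z-o[2])/d[2]
def proj(c,X):
    p=c["intrinsics"]@(c["R"]@np.asarray(X,float)+c["t"]);return p[:2]/p[2]
def tri(cs,uvs):
    A=np.zeros((3,3));b=np.zeros(3);L=[]
    for c,(u,v) in zip(cs,uvs):
        o,d=ray(c,u,v);d=d/np.linalg.norm(d);P=np.eye(3)-np.outer(d,d);A+=P;b+=P@o;L.append((P,o))
    x=np.linalg.solve(A,b);return x,[round(float(np.linalg.norm(P@(x-o)))*1e3,1) for P,o in L]
def crop(c,u0,v0,u1,v1,k,fn):
    im=c["frame"][v0:v1,u0:u1,::-1];im=cv2.resize(im,None,fx=k,fy=k,interpolation=cv2.INTER_CUBIC)
    for u in range((u0//10+1)*10,u1,10):
        cv2.line(im,((u-u0)*k,0),((u-u0)*k,6 if u%50 else 14),(0,0,255),1)
        if u%20==0: cv2.putText(im,str(u),((u-u0)*k-8,20),0,.35,(0,0,255),1)
    for v in range((v0//10+1)*10,v1,10):
        cv2.line(im,(0,(v-v0)*k),(6,(v-v0)*k),(0,0,255),1)
        if v%20==0: cv2.putText(im,str(v),(8,(v-v0)*k+4),0,.35,(0,0,255),1)
    cv2.imwrite("pics/"+fn,im)
def snap(n):
    c=read_camera(n);return c
E
python3 - <<'E'
from h import *
t=load("top0");s=load("side0")
crop(t,420,225,500,300,8,"ta.png");crop(t,260,180,360,310,5,"tb.png");crop(t,110,220,220,300,7,"tc.png")
crop(s,340,300,420,410,6,"sa.png");crop(s,260,190,370,310,6,"sb.png")
crop(s,230,130,300,230,6,"sc.png")
# stack
def stack(fs,o):
    ims=[cv2.imread("pics/"+f) for f in fs];h=600
    h=max(i.shape[0] for i in ims);ims=[cv2.copyMakeBorder(i,0,h-i.shape[0],0,0,0) for i in ims]
    cv2.imwrite("pics/"+o,np.hstack(ims))
E
```

```text
(no output)
```

View pics/ta.png

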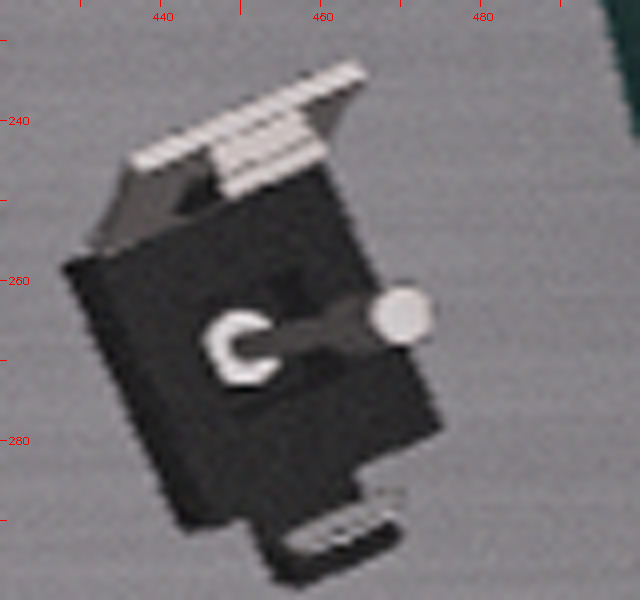

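View pics/tb.png

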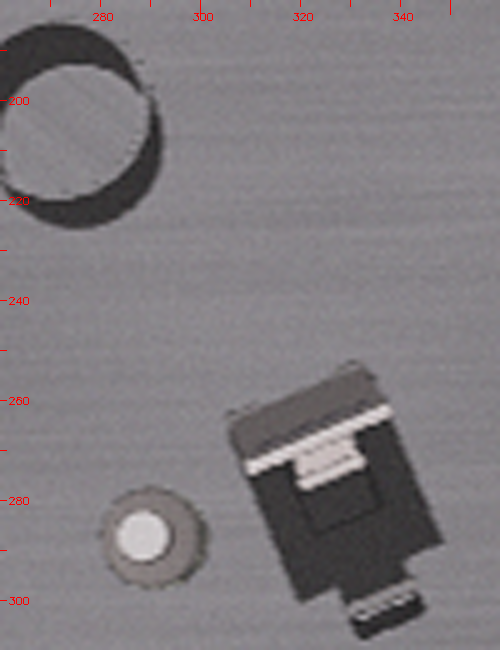

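View pics/tc.png

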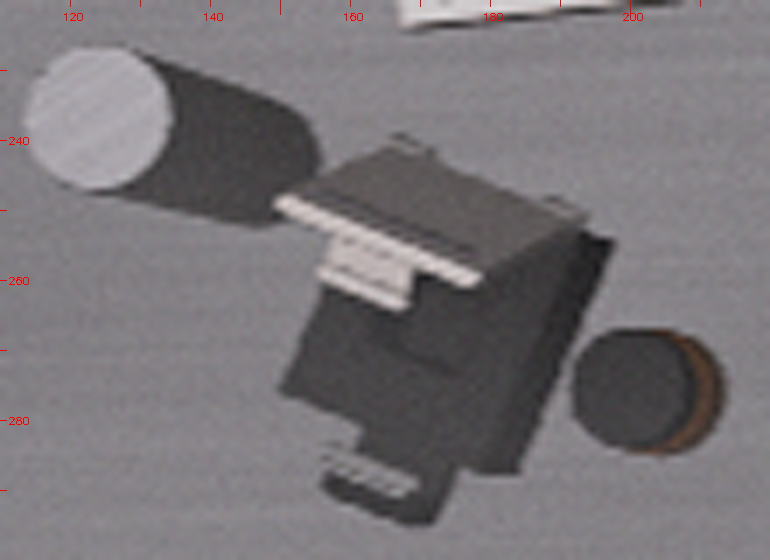

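View pics/sa.png

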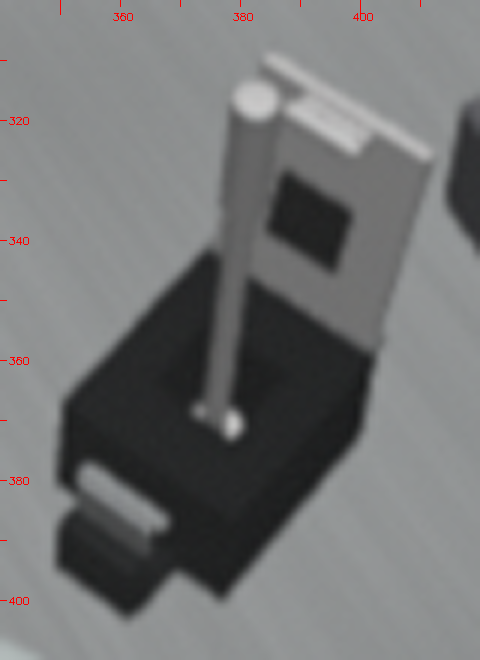

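View pics/sb.png

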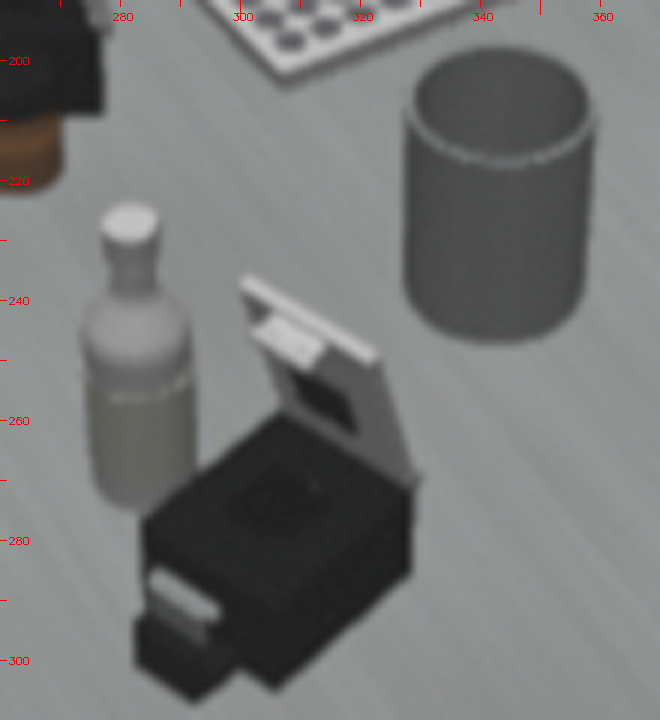

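View pics/sc.png

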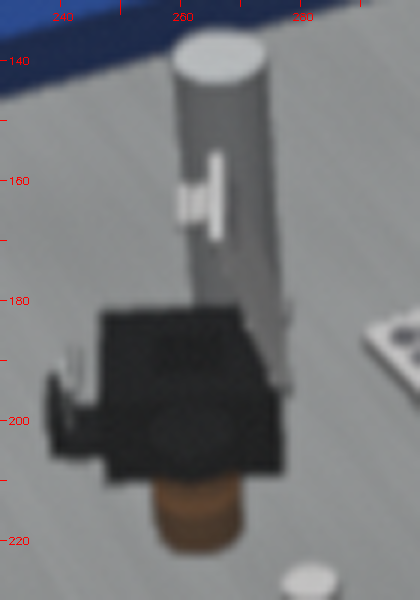

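Run:
```python
from h import *
np.set_printoptions(precision=4,suppress=True)
t=load("top0");s=load("side0");T=(t,s)
print("stirrer top",tri(T,[(470,264.3),(382.5,316.5)]))
print("foot top z16",plane(t,450.5,268.5,.016),plane(s,376.5,370.5,.016))
W={}
def cov(n,a,b):
    p=tri(T,a);q=tri(T,b);print(n,"L",p,"R",q,"w",np.linalg.norm(p[0]-q[0]),"mid",(p[0]+q[0])/2)
    d=q[0]-p[0];print("  hinge yaw(from edge)",np.degrees(np.arctan2(d[0],-d[1])))
cov("a",[(436.5,245.5),(384.5,309.5)],[(465,233.5),(411.5,326)])
cov("b",[(309.5,274),(300.5,236)],[(338.5,261.5),(323,249.5)])
cov("c",[(150,249),(266,155.5)],[(179,259.5),(266,170)])
print("a bottomL",plane(t,428,258,0),plane(t,443.5,291.5,0),"topRF",plane(t,475,278.5,.045))
print("a sideview L top",plane(s,351,367,.045),"Rtop",plane(s,402,358,.045))
print("b LF,RF",plane(t,320.5,300,.045),plane(t,348,288.5,.045), "side LF",plane(s,284,277,.045),"RB",plane(s,328.5,271,.045))
print("c LF RF",plane(t,150,276,.045),plane(t,177,287,.045),"bot RF RB",plane(t,184,287.5,0),plane(t,197.5,254,0))
print("c side LF RF",plane(s,246.5,182,.045))
print("beaker",plane(s,343,208,.095),plane(s,343,238-7,.0),plane(t,273.5,205,.095))
for n,c,lo in(("t",t,(273,205)),):
    g=cv2.cvtColor(c["frame"],cv2.COLOR_RGB2GRAY)
    m=(g[175:240,245:305]<85).astype(np.uint8);cs,_=cv2.findContours(m,0,2);k=max(cs,key=cv2.contourArea)
    print(cv2.boundingRect(k),cv2.minEnclosingCircle(k), [plane(t,245+x,200,.095)[1] for x in(0,)])
```

```text
stirrer top (array([ 0.5054, -0.2846,  0.1761]), [0.4, 0.4])
foot top z16 [ 0.5054 -0.2847  0.016 ] [ 0.507  -0.2854  0.016 ]
a L (array([ 0.5459, -0.2371,  0.1198]), [0.1, 0.1]) R (array([ 0.567 , -0.2921,  0.1213]), [0.4, 0.4]) w 0.05892340817990751 mid [ 0.5565 -0.2646  0.1206]
  hinge yaw(from edge) 21.057035243948754
b L (array([0.4975, 0.007 , 0.1231]), [0.3, 0.3]) R (array([ 0.5201, -0.0489,  0.1218]), [0.0, 0.0]) w 0.06032790832635033 mid [ 0.5088 -0.021   0.1225]
  hinge yaw(from edge) 22.033233601258278
c L (array([0.5538, 0.3113, 0.1214]), [0.1, 0.1]) R (array([0.531 , 0.2566, 0.1201]), [1.3, 1.3]) w 0.05930951168068583 mid [0.5424 0.2839 0.1207]
  hinge yaw(from edge) -22.628861816540294
a bottomL [ 0.5295 -0.2417  0.    ] [ 0.458  -0.2712  0.    ] topRF [ 0.4827 -0.3269  0.045 ]
a sideview L top [ 0.458  -0.2722  0.045 ] Rtop [ 0.5507 -0.3     0.045 ]
b LF,RF [ 0.4473 -0.0121  0.045 ] [ 0.4691 -0.0686  0.045 ] side LF [ 0.4456 -0.0146  0.045 ] RB [ 0.5371 -0.0435  0.045 ]
c LF RF [0.505  0.3346 0.045 ] [0.4812 0.2794 0.045 ] bot RF RB [0.4806 0.2762 0.    ] [0.5509 0.2472 0.    ]
c side LF RF [0.5023 0.3299 0.045 ]
beaker [0.6382 0.0732 0.095 ] [0.6541 0.0944 0.    ] [0.6366 0.0754 0.095 ]
(10, 10, 33, 30) ((25.899999618530273, 26.100000381469727), 16.88855743408203) [np.float64(0.13156461239590364)]
```

```bash
cat >> h.py <<'E'
from scipy.spatial.transform import Rotation as Ro
WL={"a":((.5055,-.2855),22.),"b":((.493,-.0265),22.),"c":((.5276,.2905),-22.5)}
def wl(n,p):  # world -> well xy (mm)
    (cx,cy),y=WL[n];y=np.radians(y);d=np.array(p[:2])-[cx,cy]
    return np.round(1e3*np.array([d@[np.cos(y),np.sin(y)],d@[-np.sin(y),np.cos(y)]]),1)
def ww(n,x,yy,z):
    (cx,cy),y=WL[n];y=np.radians(y);return np.array([cx+x*np.cos(y)-yy*np.sin(y),cy+x*np.sin(y)+yy*np.cos(y),z])
def delta(P,L=.155):  # tool-frame shift (mm) bringing point L ahead of TCP (measured pose) to P
    s=get_state();R=Ro.from_quat(s["tcp_rot"]).as_matrix();p=s["eef_pos"]+R[:,2]*L
    return np.round(1e3*R.T@(np.asarray(P)-p),1)
def info():
    s=get_state();R=Ro.from_quat(s["tcp_rot"]).as_matrix()
    print("t %.2f"%s["time"],"eef",np.round(s["eef_pos"],4),"yaw %.1f"%np.degrees(np.arctan2(R[1,0],R[0,0])),"z",np.round(R[:,2],3),"F",np.round(s["contact_force"],1),"open %.3f"%s["opening"],"q",np.round(s["qpos"],2))
E
python3 - <<'E'
from h import *
t=load("top0");s=load("side0")
b=plane(t,288.5,287.5,.13);print("bottle",b,wl("b",b),"side",plane(s,281.5,223,.13))
c=plane(t,123.5,236.5,.14);print("can",c,wl("c",c),"side",plane(s,266,139,.14))
j=plane(t,200.5,275.5,.055);print("jar",j,wl("c",j))
print("tiprack front corners",[wl("a",plane(t,u,v,.061)) for u,v in((426,210),(467,212))])
E
python3 -m jog '[{"grip":0,"rz":7},{"grip":0,"rz":7},{"grip":0,"rz":7},{"grip":0,"rz":7},{"grip":0,"rz":7},{"grip":0,"rz":7},{"grip":0,"rz":7},{"grip":0}]'
python3 -c "
from h import *
info();print(delta([.5,.3,.25]),delta([.5055,-.285,.25]))"
```

```text
bottle [0.47315688 0.04688481 0.13      ] [ 9.1 75.5] side [0.47668851 0.05525297 0.13      ]
can [0.57703396 0.35586543 0.14      ] [20.7 79.3] side [0.57351473 0.3525724  0.14      ]
jar [0.50295153 0.22914275 0.055     ] [  0.7 -66.1]
tiprack front corners [array([129.8,   6.5]), array([ 92.9, -67.8])]
t 0.10 eef [0.2172 0.6389 0.4035] yaw 71.2 z [-0.001 -0.002 -1.   ] F [0.7 0.4 0.2] open 1.002 q [ 1.09  0.29  1.58  0.    1.28 -0.15]
[-229.4  376.9   -1.2] [-7.815e+02  5.705e+02 -1.000e-01]$[0]: bad value
```

```bash
python3 -m jog --help 2>&1 | head; python3 -m jog '[{"grip":0,"x":0,"y":0,"z":0,"rx":0,"ry":0,"rz":7}]'
```

```text
invalid input: not JSON, or not a number
time: 0.18
eef_pos: [0.2172, 0.6389, 0.4037]
tcp_rot: [0.847, 0.531, -0.001, 0.0]
contact_force: [0.6, 0.5, 0.6]
opening: 1.002
```

```bash
python3 -m jog '[{"grip":0,"x":0,"y":0,"z":0,"rx":0,"ry":0,"rz":7},{"grip":0,"x":0,"y":0,"z":0,"rx":0,"ry":0,"rz":7},{"grip":0,"x":0,"y":0,"z":0,"rx":0,"ry":0,"rz":7},{"grip":0,"x":0,"y":0,"z":0,"rx":0,"ry":0,"rz":7},{"grip":0,"x":0,"y":0,"z":0,"rx":0,"ry":0,"rz":7},{"grip":0,"x":0,"y":0,"z":0,"rx":0,"ry":0,"rz":7},{"grip":0,"x":0,"y":0,"z":0,"rx":0,"ry":0,"rz":0}]'
python3 -c "
from h import *
info();print(delta([.5,.3,.25]),delta([.5055,-.285,.25]))"
```

```text
time: 0.77
eef_pos: [0.2172, 0.6389, 0.4039]
tcp_rot: [0.981, 0.192, -0.0, 0.001]
contact_force: [0.1, -0.2, -0.9]
opening: 0.997
t 0.77 eef [0.2172 0.6389 0.4039] yaw 22.1 z [-0.001 -0.001 -1.   ] F [ 0.1 -0.2 -0.9] open 0.997 q [ 1.09  0.29  1.58 -0.    1.28  0.71]
[134.7 420.3  -0.8] [-8.030e+01  9.644e+02 -1.000e-01]
```

```bash
python3 -m jog '[{"grip":0,"x":11,"y":35,"z":0,"rx":0,"ry":0,"rz":0},{"grip":0,"x":11,"y":35,"z":0,"rx":0,"ry":0,"rz":0},{"grip":0,"x":11,"y":35,"z":0,"rx":0,"ry":0,"rz":0},{"grip":0,"x":11,"y":35,"z":0,"rx":0,"ry":0,"rz":0},{"grip":0,"x":11,"y":35,"z":0,"rx":0,"ry":0,"rz":0},{"grip":0,"x":11,"y":35,"z":0,"rx":0,"ry":0,"rz":0},{"grip":0,"x":11,"y":35,"z":0,"rx":0,"ry":0,"rz":0},{"grip":0,"x":11,"y":35,"z":0,"rx":0,"ry":0,"rz":0}]' >/dev/null
python3 -m jog '[{"grip":0,"x":11,"y":35,"z":0,"rx":0,"ry":0,"rz":0},{"grip":0,"x":11,"y":35,"z":0,"rx":0,"ry":0,"rz":0},{"grip":0,"x":11,"y":35,"z":0,"rx":0,"ry":0,"rz":0},{"grip":0,"x":11,"y":35,"z":0,"rx":0,"ry":0,"rz":0},{"grip":0,"x":-12,"y":30,"z":0,"rx":0,"ry":0,"rz":0},{"grip":0,"x":-12,"y":30,"z":0,"rx":0,"ry":0,"rz":0},{"grip":0,"x":-12,"y":30,"z":0,"rx":0,"ry":0,"rz":0},{"grip":0,"x":-12,"y":30,"z":0,"rx":0,"ry":0,"rz":0}]' 
python3 -m jog '[{"grip":0,"x":-12,"y":30,"z":0,"rx":0,"ry":0,"rz":0},{"grip":0,"x":-12,"y":30,"z":0,"rx":0,"ry":0,"rz":0},{"grip":0,"x":-12,"y":30,"z":0,"rx":0,"ry":0,"rz":0},{"grip":0,"x":-12,"y":30,"z":0,"rx":0,"ry":0,"rz":0},{"grip":0,"x":-12,"y":30,"z":0,"rx":0,"ry":0,"rz":0},{"grip":0,"x":-12,"y":30,"z":0,"rx":0,"ry":0,"rz":0},{"grip":0,"x":-12,"y":30,"z":0,"rx":0,"ry":0,"rz":0},{"grip":0,"x":-12,"y":30,"z":0,"rx":0,"ry":0,"rz":0}]'
python3 -c "
from h import *
info();print(delta([.5055,-.285,.25]))"
```

```text
time: 2.1
eef_pos: [0.499, 0.1694, 0.4043]
tcp_rot: [0.981, 0.194, -0.0, -0.0]
contact_force: [0.4, -0.6, 0.2]
opening: 1.003
time: 2.77
eef_pos: [0.5007, -0.0891, 0.4046]
tcp_rot: [0.981, 0.194, -0.0, -0.0]
contact_force: [1.6, 0.1, 0.4]
opening: 1.002
t 2.77 eef [ 0.5007 -0.0891  0.4046] yaw 22.4 z [-0.  0. -1.] F [1.6 0.1 0.4] open 1.002 q [-0.38 -0.09  1.98  0.    1.25 -0.77]
[-70.3 183.   -0.4]
```

```bash
python3 -m jog '[{"grip":0,"x":0,"y":0,"z":0,"rx":0,"ry":0,"rz":0},{"grip":0,"x":0,"y":0,"z":0,"rx":0,"ry":0,"rz":0}]' >/dev/null
python3 -c "
from h import *
info();print(delta([.5055,-.285,.25]))"
```

```text
t 2.93 eef [ 0.501  -0.089   0.4044] yaw 22.2 z [-0.001  0.001 -1.   ] F [ 0.5  0.5 -0.8] open 0.996 q [-0.38 -0.08  1.98  0.    1.25 -0.76]
[-69.7 183.4  -0.7]
```

```bash
python3 -m jog '[{"grip":0,"x":-12,"y":31,"z":0,"rx":0,"ry":0,"rz":0},{"grip":0,"x":-12,"y":31,"z":0,"rx":0,"ry":0,"rz":0},{"grip":0,"x":-12,"y":31,"z":0,"rx":0,"ry":0,"rz":0},{"grip":0,"x":-12,"y":31,"z":0,"rx":0,"ry":0,"rz":0},{"grip":0,"x":-12,"y":31,"z":0,"rx":0,"ry":0,"rz":0},{"grip":0,"x":-10,"y":28,"z":0,"rx":0,"ry":0,"rz":0},{"grip":0,"x":0,"y":0,"z":0,"rx":0,"ry":0,"rz":0},{"grip":0,"x":0,"y":0,"z":0,"rx":0,"ry":0,"rz":0}]' 
python3 -c "
from h import *
info();print(delta([.5055,-.285,.157]))
c=snap('side');crop(c,310,160,470,420,2,'s1.png')"
```

```text
time: 3.6
eef_pos: [0.5058, -0.2835, 0.4042]
tcp_rot: [0.981, 0.193, -0.0, -0.001]
contact_force: [0.2, 0.5, 0.3]
opening: 1.002
t 3.60 eef [ 0.5058 -0.2835  0.4042] yaw 22.3 z [-0.001  0.001 -1.   ] F [0.2 0.5 0.3] open 1.002 q [-0.69  0.08  1.82  0.    1.25 -1.07]
[-0.8  1.6 92.2]
```

View pics/s1.png

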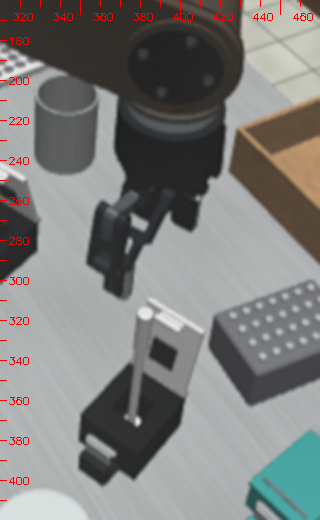

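```bash
python3 -m jog '[{"grip":0,"x":-1,"y":2,"z":24,"rx":0,"ry":0,"rz":0},{"grip":0,"x":0,"y":0,"z":24,"rx":0,"ry":0,"rz":0},{"grip":0,"x":0,"y":0,"z":24,"rx":0,"ry":0,"rz":0},{"grip":0,"x":0,"y":0,"z":20,"rx":0,"ry":0,"rz":0},{"grip":0,"x":0,"y":0,"z":0,"rx":0,"ry":0,"rz":0},{"grip":0,"x":0,"y":0,"z":0,"rx":0,"ry":0,"rz":0}]' 
python3 -m jog '[{"grip":1,"x":0,"y":0,"z":0,"rx":0,"ry":0,"rz":0},{"grip":1,"x":0,"y":0,"z":0,"rx":0,"ry":0,"rz":0},{"grip":1,"x":0,"y":0,"z":0,"rx":0,"ry":0,"rz":0},{"grip":1,"x":0,"y":0,"z":0,"rx":0,"ry":0,"rz":0},{"grip":1,"x":0,"y":0,"z":0,"rx":0,"ry":0,"rz":0},{"grip":1,"x":0,"y":0,"z":0,"rx":0,"ry":0,"rz":0},{"grip":1,"x":0,"y":0,"z":0,"rx":0,"ry":0,"rz":0},{"grip":1,"x":0,"y":0,"z":0,"rx":0,"ry":0,"rz":0}]' 40
python3 -c "
from h import *
info()
c=snap('side');crop(c,310,160,470,420,2,'s2.png')"
```

```text
time: 4.15
eef_pos: [0.5054, -0.2838, 0.3117]
tcp_rot: [0.981, 0.194, -0.001, -0.001]
contact_force: [-0.7, 0.5, 1.3]
opening: 0.999
time: 4.82
eef_pos: [0.5054, -0.2859, 0.3134]
tcp_rot: [0.981, 0.193, 0.0, 0.0]
contact_force: [-0.7, 0.1, 3.9]
opening: 0.149
t 4.82 eef [ 0.5054 -0.2859  0.3134] yaw 22.2 z [ 0.001 -0.001 -1.   ] F [-0.7  0.1  3.9] open 0.149 q [-0.69  0.17  1.89 -0.    1.08 -1.08]
```

View pics/s2.png

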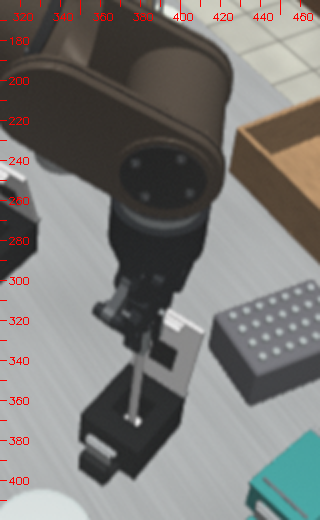

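The picture shows the fingers holding the grip at about (385,330), and the opening of 0.149 (12.7 mm) suits the 14 mm grip. Lifting straight up.

```bash
python3 -m jog '[{"grip":1,"x":0,"y":0,"z":-10,"rx":0,"ry":0,"rz":0},{"grip":1,"x":0,"y":0,"z":-20,"rx":0,"ry":0,"rz":0},{"grip":1,"x":0,"y":0,"z":-20,"rx":0,"ry":0,"rz":0},{"grip":1,"x":0,"y":0,"z":-20,"rx":0,"ry":0,"rz":0},{"grip":1,"x":0,"y":0,"z":-20,"rx":0,"ry":0,"rz":0},{"grip":1,"x":0,"y":0,"z":-20,"rx":0,"ry":0,"rz":0},{"grip":1,"x":0,"y":0,"z":-15,"rx":0,"ry":0,"rz":0},{"grip":1,"x":0,"y":0,"z":0,"rx":0,"ry":0,"rz":0}]' 
python3 -c "
from h import *
info()
print(delta([.637,.0745,.28]))
c=snap('side');crop(c,310,100,470,420,2,'s3.png')"
```

```text
time: 5.53
eef_pos: [0.5058, -0.2859, 0.4425]
tcp_rot: [0.981, 0.193, 0.003, 0.003]
contact_force: [-0.1, 1.1, -0.0]
opening: 0.151
t 5.53 eef [ 0.5058 -0.2859  0.4425] yaw 22.2 z [ 0.006 -0.005 -1.   ] F [-0.1  1.1 -0. ] open 0.151 q [-0.69  0.05  1.77  0.    1.31 -1.08]
[ 257.2 -285.1    6.6]
```

View pics/s3.png

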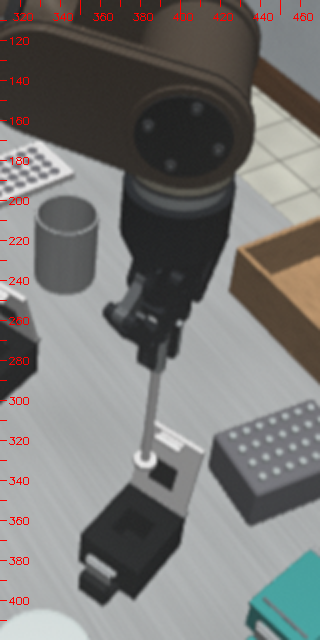

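```bash
python3 -m jog '[{"grip":1,"x":10,"y":-11,"z":0,"rx":0,"ry":0,"rz":0},{"grip":1,"x":20,"y":-22,"z":0,"rx":0,"ry":0,"rz":0},{"grip":1,"x":20,"y":-22,"z":0,"rx":0,"ry":0,"rz":0},{"grip":1,"x":20,"y":-22,"z":0,"rx":0,"ry":0,"rz":0},{"grip":1,"x":20,"y":-22,"z":0,"rx":0,"ry":0,"rz":0},{"grip":1,"x":20,"y":-22,"z":0,"rx":0,"ry":0,"rz":0},{"grip":1,"x":20,"y":-22,"z":0,"rx":0,"ry":0,"rz":0},{"grip":1,"x":20,"y":-22,"z":0,"rx":0,"ry":0,"rz":0}]' 
python3 -m jog '[{"grip":1,"x":20,"y":-22,"z":0,"rx":0,"ry":0,"rz":0},{"grip":1,"x":20,"y":-22,"z":0,"rx":0,"ry":0,"rz":0},{"grip":1,"x":20,"y":-22,"z":0,"rx":0,"ry":0,"rz":0},{"grip":1,"x":20,"y":-23,"z":0,"rx":0,"ry":0,"rz":0},{"grip":1,"x":18,"y":-20,"z":0,"rx":0,"ry":0,"rz":0},{"grip":1,"x":9,"y":-10,"z":0,"rx":0,"ry":0,"rz":0},{"grip":1,"x":0,"y":0,"z":0,"rx":0,"ry":0,"rz":0},{"grip":1,"x":0,"y":0,"z":0,"rx":0,"ry":0,"rz":0}]' 
python3 -c "
from h import *
info()
print(delta([.637,.0745,.28]))
c=snap('side');np.savez('s4',**c);crop(c,240,60,440,260,3,'s4.png')
c=snap('top');np.savez('t4',**c);crop(c,200,120,360,250,4,'t4.png')"
```

```text
time: 6.25
eef_pos: [0.5818, -0.0737, 0.4353]
tcp_rot: [0.981, 0.193, -0.002, -0.001]
contact_force: [0.5, -0.8, -0.8]
opening: 0.147
time: 6.92
eef_pos: [0.6356, 0.0751, 0.4361]
tcp_rot: [0.981, 0.193, -0.001, -0.0]
contact_force: [-0.2, -0.4, -0.6]
opening: 0.153
t 6.92 eef [0.6356 0.0751 0.4361] yaw 22.3 z [-0.003 -0.001 -1.   ] F [-0.2 -0.4 -0.6] open 0.153 q [-0.04  0.19  1.64 -0.    1.32 -0.43]
[1.5 1.2 1.1]
```

View pics/s4.png

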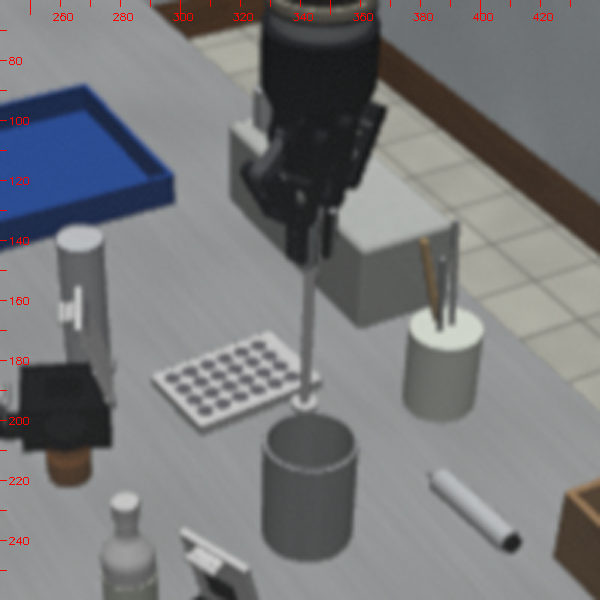

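View pics/t4.png

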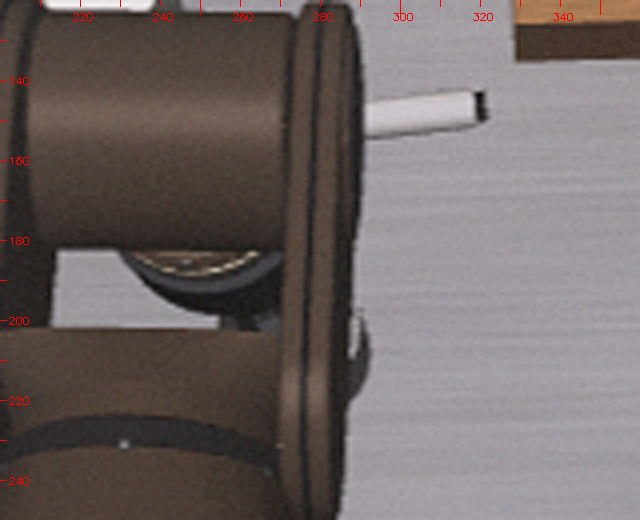

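```bash
python3 -c "
from h import *
s=load('s4')
print(proj(s,[.6356,.0751,.1327]),proj(s,[.6356,.0751,.281]),plane(s,341.5,194.5,.1327))"
```

```text
[342.10151242 194.92624102] [344.41785871 138.19503016] [0.63516895 0.07705619 0.1327    ]
```

The side view shows the foot at (341.5,194.5), within 1 px of its predicted place over the beaker centre, so I'm lowering it.

```bash
python3 -m jog '[{"grip":1,"x":1,"y":1,"z":10,"rx":0,"ry":0,"rz":0},{"grip":1,"x":0,"y":0,"z":20,"rx":0,"ry":0,"rz":0},{"grip":1,"x":0,"y":0,"z":20,"rx":0,"ry":0,"rz":0},{"grip":1,"x":0,"y":0,"z":20,"rx":0,"ry":0,"rz":0},{"grip":1,"x":0,"y":0,"z":20,"rx":0,"ry":0,"rz":0},{"grip":1,"x":0,"y":0,"z":18,"rx":0,"ry":0,"rz":0},{"grip":1,"x":0,"y":0,"z":0,"rx":0,"ry":0,"rz":0},{"grip":1,"x":0,"y":0,"z":0,"rx":0,"ry":0,"rz":0}]'
python3 -m jog '[{"grip":1,"x":0,"y":0,"z":8,"rx":0,"ry":0,"rz":0},{"grip":1,"x":0,"y":0,"z":4,"rx":0,"ry":0,"rz":0},{"grip":1,"x":0,"y":0,"z":3,"rx":0,"ry":0,"rz":0},{"grip":1,"x":0,"y":0,"z":0,"rx":0,"ry":0,"rz":0},{"grip":1,"x":0,"y":0,"z":0,"rx":0,"ry":0,"rz":0}]'
python3 -c "
from h import *
info()
c=snap('side');np.savez('s5',**c);crop(c,240,60,440,260,3,'s5.png')"
```

```text
time: 7.68
eef_pos: [0.6367, 0.0728, 0.328]
tcp_rot: [0.981, 0.192, -0.002, -0.0]
contact_force: [0.8, -0.2, -0.3]
opening: 0.149
time: 8.1
eef_pos: [0.6372, 0.0739, 0.315]
tcp_rot: [0.981, 0.193, 0.0, 0.0]
contact_force: [0.1, -0.2, 0.6]
opening: 0.152
t 8.10 eef [0.6372 0.0739 0.315 ] yaw 22.2 z [ 0. -0. -1.] F [ 0.1 -0.2  0.6] open 0.152 q [-0.04  0.3   1.73 -0.    1.11 -0.43]
```

View pics/s5.png

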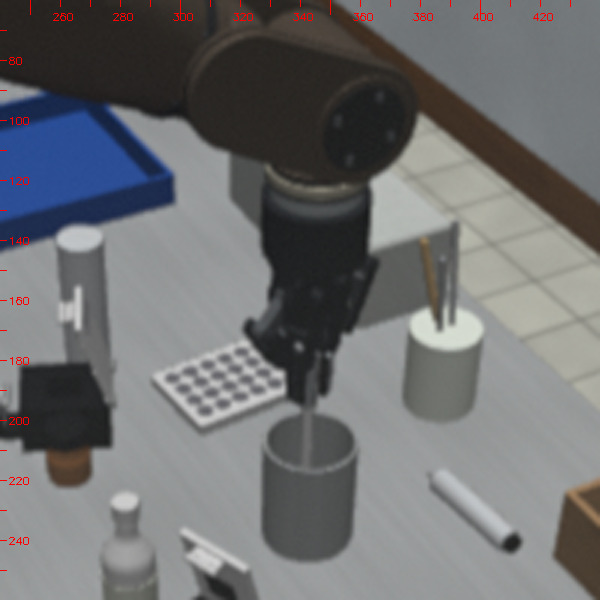

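```bash
python3 -m jog '[{"grip":1,"x":0,"y":0,"z":3,"rx":0,"ry":0,"rz":0},{"grip":1,"x":0,"y":0,"z":2,"rx":0,"ry":0,"rz":0},{"grip":1,"x":0,"y":0,"z":1,"rx":0,"ry":0,"rz":0},{"grip":1,"x":0,"y":0,"z":0,"rx":0,"ry":0,"rz":0},{"grip":1,"x":0,"y":0,"z":0,"rx":0,"ry":0,"rz":0}]'
python3 -m jog '[{"grip":1,"x":0,"y":0,"z":1,"rx":0,"ry":0,"rz":0},{"grip":1,"x":0,"y":0,"z":0,"rx":0,"ry":0,"rz":0},{"grip":1,"x":0,"y":0,"z":0,"rx":0,"ry":0,"rz":0}]'
```

```text
time: 8.57
eef_pos: [0.6371, 0.0739, 0.3085]
tcp_rot: [0.981, 0.193, -0.0, -0.0]
contact_force: [-1.1, 0.7, 0.7]
opening: 0.151
time: 8.82
eef_pos: [0.6372, 0.0739, 0.3077]
tcp_rot: [0.981, 0.193, -0.0, -0.0]
contact_force: [-0.4, 1.2, 0.1]
opening: 0.147
```

```bash
python3 -m jog '[{"grip":0.8,"x":0,"y":0,"z":0,"rx":0,"ry":0,"rz":0},{"grip":0.75,"x":0,"y":0,"z":0,"rx":0,"ry":0,"rz":0},{"grip":0.7,"x":0,"y":0,"z":0,"rx":0,"ry":0,"rz":0},{"grip":0.6,"x":0,"y":0,"z":0,"rx":0,"ry":0,"rz":0},{"grip":0.4,"x":0,"y":0,"z":0,"rx":0,"ry":0,"rz":0},{"grip":0.4,"x":0,"y":0,"z":0,"rx":0,"ry":0,"rz":0}]'
python3 -m jog '[{"grip":0.4,"x":0,"y":0,"z":-10,"rx":0,"ry":0,"rz":0},{"grip":0.4,"x":0,"y":0,"z":-20,"rx":0,"ry":0,"rz":0},{"grip":0.4,"x":0,"y":0,"z":-20,"rx":0,"ry":0,"rz":0},{"grip":0.4,"x":0,"y":0,"z":-20,"rx":0,"ry":0,"rz":0},{"grip":0.4,"x":0,"y":0,"z":-20,"rx":0,"ry":0,"rz":0},{"grip":0.4,"x":0,"y":0,"z":0,"rx":0,"ry":0,"rz":0}]'
python3 -c "
from h import *
info()
c=snap('side');np.savez('s6',**c);crop(c,240,60,440,260,3,'s6.png')"
```

```text
time: 9.32
eef_pos: [0.6372, 0.0739, 0.3078]
tcp_rot: [0.981, 0.193, 0.0, 0.0]
contact_force: [-0.3, -0.4, 0.2]
opening: 0.603
time: 9.82
eef_pos: [0.6381, 0.0739, 0.4044]
tcp_rot: [0.981, 0.193, 0.005, 0.001]
contact_force: [0.1, 0.1, 2.0]
opening: 0.599
t 9.82 eef [0.6381 0.0739 0.4044] yaw 22.2 z [ 0.01 -0.   -1.  ] F [0.1 0.1 2. ] open 0.599 q [-0.04  0.21  1.66  0.    1.25 -0.43]
```

View pics/s6.png

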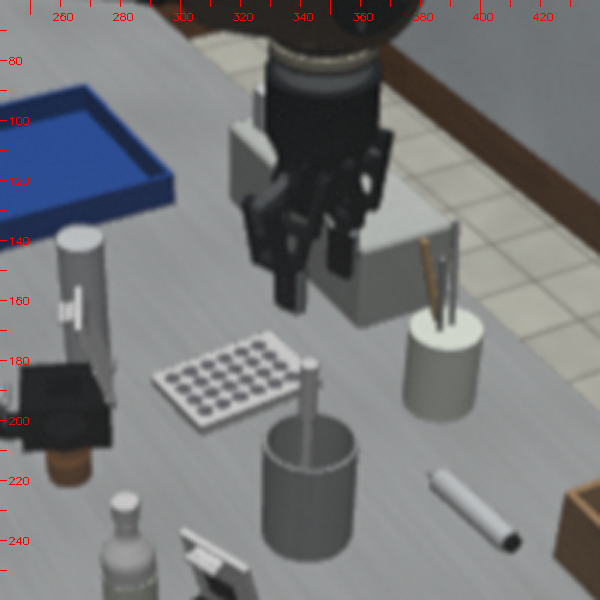

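The rod stands free and upright in the beaker, its top at (342,181). Next I press cover_b from behind its outer face.

```bash
python3 -c "
from h import *
for n in 'bc': print(n,ww(n,.065,-.008,.114),delta(ww(n,.065,-.008,.114),.173))
print('a',ww('a',.095,0,.107),delta(ww('a',.095,0,.107),.173))"
```

```text
b [ 0.5562638  -0.00956804  0.114     ] [-108.8   45.6  114.2]
c [0.5845907  0.25823454 0.114     ] [  18.7 -191.6  114.3]
a [ 0.59358247 -0.24991237  0.107     ] [-165.2  282.2  121.5]
```

```bash
python3 -m jog '[{"grip":1,"x":-20,"y":9,"z":0,"rx":0,"ry":0,"rz":0},{"grip":1,"x":-22,"y":9,"z":0,"rx":0,"ry":0,"rz":0},{"grip":1,"x":-22,"y":9,"z":0,"rx":0,"ry":0,"rz":0},{"grip":1,"x":-22,"y":9,"z":0,"rx":0,"ry":0,"rz":0},{"grip":1,"x":-22,"y":9,"z":0,"rx":0,"ry":0,"rz":0},{"grip":1,"x":0,"y":0,"z":20,"rx":0,"ry":0,"rz":0},{"grip":1,"x":0,"y":0,"z":20,"rx":0,"ry":0,"rz":0},{"grip":1,"x":0,"y":0,"z":0,"rx":0,"ry":0,"rz":0}]'
python3 -c "
from h import *
print(delta(ww('b',.065,-.008,.114),.173));info()
c=snap('side');crop(c,220,150,380,310,4,'s7.png')"
```

```text
time: 10.53
eef_pos: [0.5522, -0.0087, 0.3521]
tcp_rot: [0.981, 0.192, -0.005, -0.002]
contact_force: [-1.2, -0.1, -0.1]
opening: 0.0
[ 5.4  3.6 65. ]
t 10.53 eef [ 0.5522 -0.0087  0.3521] yaw 22.2 z [-0.01   0.002 -1.   ] F [-1.2 -0.1 -0.1] open 0.000 q [-0.2   0.07  1.93 -0.    1.16 -0.59]
```

View pics/s7.png

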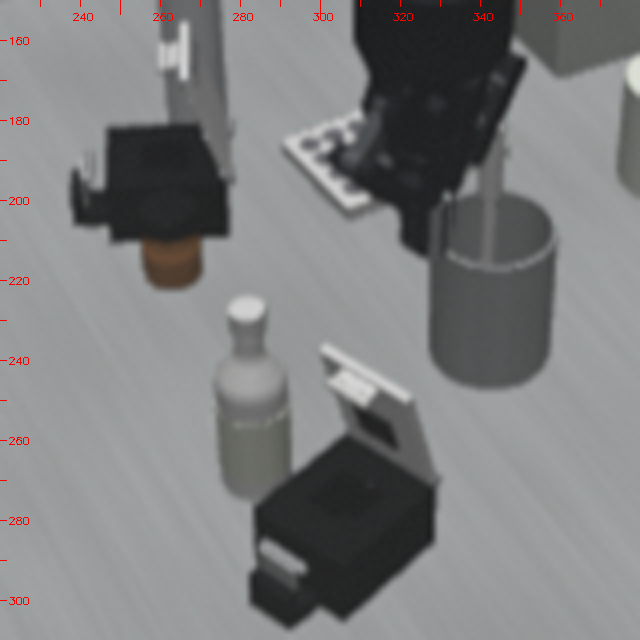

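```bash
python3 -m jog '[{"grip":1,"x":3,"y":2,"z":20,"rx":0,"ry":0,"rz":0},{"grip":1,"x":2,"y":1,"z":20,"rx":0,"ry":0,"rz":0},{"grip":1,"x":0,"y":0,"z":20,"rx":0,"ry":0,"rz":0},{"grip":1,"x":0,"y":0,"z":5,"rx":0,"ry":0,"rz":0},{"grip":1,"x":0,"y":0,"z":0,"rx":0,"ry":0,"rz":0},{"grip":1,"x":0,"y":0,"z":0,"rx":0,"ry":0,"rz":0}]'
python3 -c "
from h import *
print(delta(ww('b',.065,-.008,.114),.173));info()
c=snap('side');crop(c,220,150,380,310,4,'s8.png')"
```

```text
time: 11.08
eef_pos: [0.5604, -0.0094, 0.2936]
tcp_rot: [0.981, 0.193, 0.0, 0.0]
contact_force: [-0.5, -0.2, -0.2]
opening: -0.002
[-4.  -1.5  6.5]
t 11.08 eef [ 0.5604 -0.0094  0.2936] yaw 22.2 z [ 0.001 -0.    -1.   ] F [-0.5 -0.2 -0.2] open -0.002 q [-0.2   0.16  1.95  0.    1.04 -0.59]
```

View pics/s8.png

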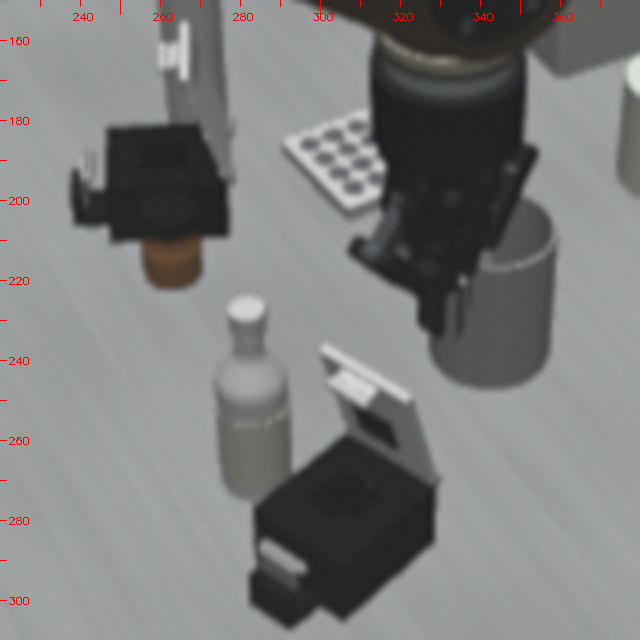

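```bash
python3 -m jog '[{"grip":1,"x":-14,"y":-1,"z":3,"rx":0,"ry":0,"rz":0},{"grip":1,"x":-15,"y":0,"z":3,"rx":0,"ry":0,"rz":0},{"grip":1,"x":-9,"y":0,"z":2,"rx":0,"ry":0,"rz":0},{"grip":1,"x":-13,"y":0,"z":5,"rx":0,"ry":0,"rz":0},{"grip":1,"x":-12,"y":0,"z":8,"rx":0,"ry":0,"rz":0},{"grip":1,"x":0,"y":0,"z":0,"rx":0,"ry":0,"rz":0},{"grip":1,"x":0,"y":0,"z":0,"rx":0,"ry":0,"rz":0}]'
python3 -c "
from h import *
print(delta(ww('b',.0065,-.008,.0994),.173));info()
c=snap('side');crop(c,220,150,380,310,4,'s9.png')"
```

```text
time: 11.72
eef_pos: [0.5013, -0.0326, 0.2725]
tcp_rot: [0.981, 0.192, 0.001, 0.0]
contact_force: [0.4, -0.3, 1.2]
opening: -0.001
[ 0.8 -0.9  0.1]
t 11.72 eef [ 0.5013 -0.0326  0.2725] yaw 22.2 z [ 0.001 -0.    -1.   ] F [ 0.4 -0.3  1.2] open -0.001 q [-0.27  0.06  2.1   0.    0.98 -0.65]
```

View pics/s9.png

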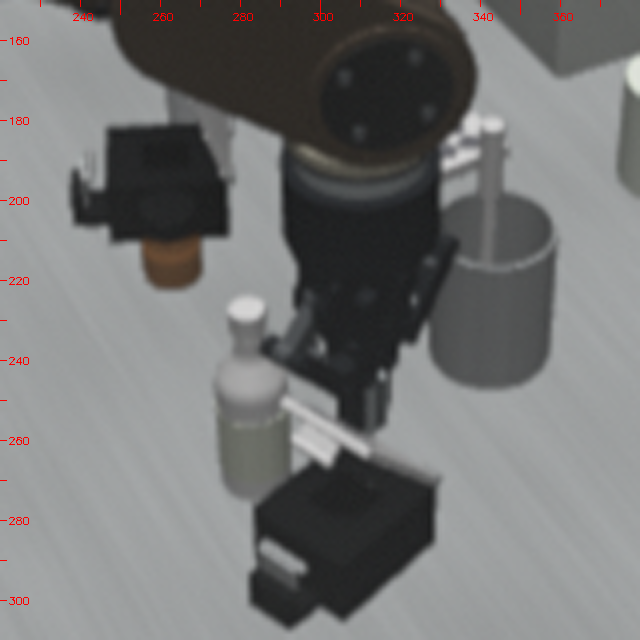

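The cover is following the tips: its edge now runs (290,250)–(312,263). I continue the arc.

```bash
python3 -m jog '[{"grip":1,"x":-10,"y":-1,"z":10,"rx":0,"ry":0,"rz":0},{"grip":1,"x":-8,"y":0,"z":12,"rx":0,"ry":0,"rz":0},{"grip":1,"x":-5,"y":0,"z":13,"rx":0,"ry":0,"rz":0},{"grip":1,"x":-2,"y":0,"z":6,"rx":0,"ry":0,"rz":0},{"grip":1,"x":0,"y":0,"z":0,"rx":0,"ry":0,"rz":0}]'
python3 -m jog '[{"grip":1,"x":-1,"y":0,"z":4,"rx":0,"ry":0,"rz":0},{"grip":1,"x":0,"y":0,"z":3,"rx":0,"ry":0,"rz":0},{"grip":1,"x":0,"y":0,"z":2,"rx":0,"ry":0,"rz":0},{"grip":1,"x":0,"y":0,"z":0,"rx":0,"ry":0,"rz":0},{"grip":1,"x":0,"y":0,"z":0,"rx":0,"ry":0,"rz":0}]'
python3 -c "
from h import *
print(delta(ww('b',-.019,-.008,.051),.173));info()
c=snap('side');crop(c,220,150,380,310,4,'s10.png')"
```

```text
time: 12.18
eef_pos: [0.4784, -0.041, 0.2311]
tcp_rot: [0.981, 0.193, 0.0, 0.0]
contact_force: [0.5, 0.6, 0.3]
opening: -0.001
time: 12.6
eef_pos: [0.4782, -0.0414, 0.2242]
tcp_rot: [0.981, 0.193, 0.0, 0.0]
contact_force: [-4.7, 1.0, 12.9]
opening: -0.003
[ 0.2 -0.5  0.2]
t 12.60 eef [ 0.4782 -0.0414  0.2242] yaw 22.3 z [ 0.001 -0.001 -1.   ] F [-4.7  1.  12.9] open -0.003 q [-0.3   0.09  2.17 -0.    0.88 -0.69]
```

View pics/s10.png

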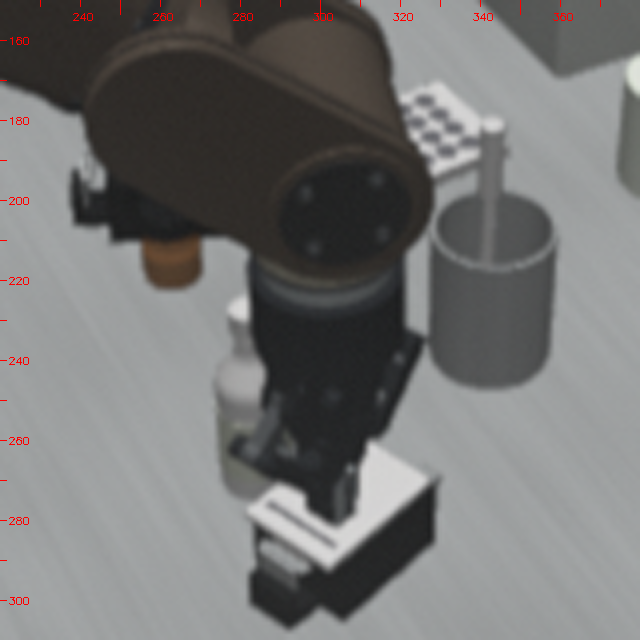

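```bash
for i in 1; do python3 -m jog '[{"grip":1,"x":0,"y":0,"z":2,"rx":0,"ry":0,"rz":0},{"grip":1,"x":0,"y":0,"z":0,"rx":0,"ry":0,"rz":0}]';  python3 -m jog '[{"grip":1,"x":0,"y":0,"z":2,"rx":0,"ry":0,"rz":0},{"grip":1,"x":0,"y":0,"z":0,"rx":0,"ry":0,"rz":0}]'; done
```

```text
time: 12.82
eef_pos: [0.4787, -0.0415, 0.224]
tcp_rot: [0.981, 0.193, -0.0, 0.0]
contact_force: [-9.7, 1.4, 24.0]
opening: 0.001
time: 12.98
eef_pos: [0.4791, -0.0416, 0.2238]
tcp_rot: [0.981, 0.193, -0.001, -0.0]
contact_force: [-16.0, 3.3, 35.7]
opening: -0.002
```

The height stays at 50.8 mm (51 mm is shut) while the force rises, so the cover is against its stop. I lift off and look.

```bash
python3 -m jog '[{"grip":1,"x":0,"y":0,"z":-8,"rx":0,"ry":0,"rz":0},{"grip":1,"x":0,"y":0,"z":-20,"rx":0,"ry":0,"rz":0},{"grip":1,"x":0,"y":0,"z":-30,"rx":0,"ry":0,"rz":0},{"grip":1,"x":0,"y":0,"z":-30,"rx":0,"ry":0,"rz":0},{"grip":1,"x":0,"y":0,"z":-30,"rx":0,"ry":0,"rz":0},{"grip":1,"x":0,"y":0,"z":-15,"rx":0,"ry":0,"rz":0},{"grip":1,"x":0,"y":0,"z":0,"rx":0,"ry":0,"rz":0}]'
python3 -c "
from h import *
info()
for p in [(.16,0,.2),(.095,0,.107)]: print(delta(ww('a',*p),.173))
c=snap('side');np.savez('s11',**c);crop(c,250,200,370,310,6,'s11.png')"
```

```text
time: 13.57
eef_pos: [0.4785, -0.0415, 0.356]
tcp_rot: [0.981, 0.193, 0.005, 0.002]
contact_force: [-0.5, -0.3, -0.0]
opening: -0.001
t 13.57 eef [ 0.4785 -0.0415  0.356 ] yaw 22.2 z [ 0.01  -0.003 -1.   ] F [-0.5 -0.3 -0. ] open -0.001 q [-0.3  -0.11  2.09  0.    1.15 -0.69]
[ 91.4 235.7 -14.7]
[ 25.6 234.8  77.8]
```

View pics/s11.png

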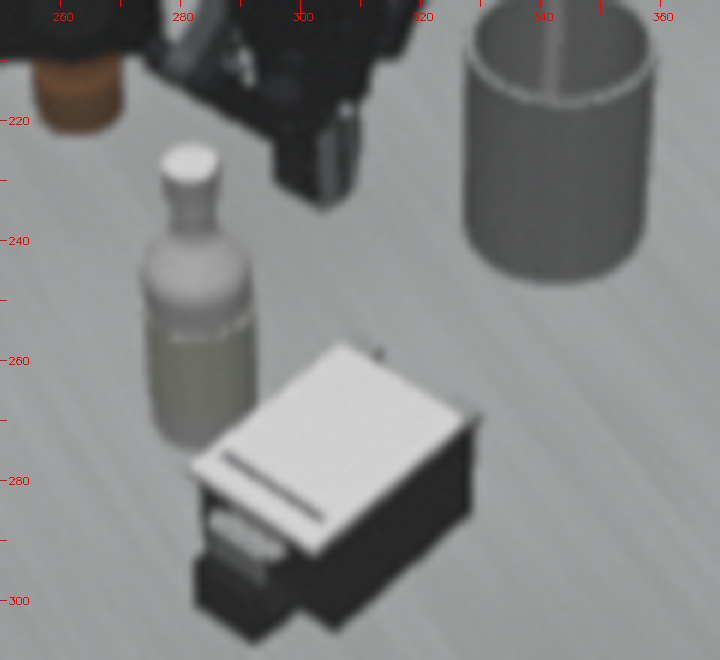

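```bash
python3 -m jog '[{"grip":1,"x":4,"y":30,"z":0,"rx":0,"ry":0,"rz":0},{"grip":1,"x":4,"y":30,"z":0,"rx":0,"ry":0,"rz":0},{"grip":1,"x":4,"y":30,"z":0,"rx":0,"ry":0,"rz":0},{"grip":1,"x":4,"y":30,"z":0,"rx":0,"ry":0,"rz":0},{"grip":1,"x":4,"y":30,"z":0,"rx":0,"ry":0,"rz":0},{"grip":1,"x":4,"y":30,"z":0,"rx":0,"ry":0,"rz":0},{"grip":1,"x":2,"y":30,"z":0,"rx":0,"ry":0,"rz":0},{"grip":1,"x":0,"y":25,"z":0,"rx":0,"ry":0,"rz":0}]'
python3 -m jog '[{"grip":1,"x":0,"y":0,"z":0,"rx":0,"ry":0,"rz":0},{"grip":1,"x":0,"y":0,"z":0,"rx":0,"ry":0,"rz":0}]'
python3 -c "
from h import *
info()
print(delta(ww('a',.095,0,.107),.173))
s=load('s11')
for th in(0,.05,.1):
  print(th,[np.round(proj(s,ww('b',.036-.082*np.cos(th)+.006*np.sin(th),y,.045+.082*np.sin(th)+.006*np.cos(th))),1) for y in(.03,-.03)])
c=snap('top');np.savez('t12',**c);crop(c,380,170,540,320,4,'t12.png');crop(c,280,240,380,310,6,'t12b.png')
c=snap('side');np.savez('s12',**c);crop(c,330,190,470,420,3,'s12.png')"
```

```text
time: 14.28
eef_pos: [0.5904, -0.2506, 0.3477]
tcp_rot: [0.981, 0.193, -0.001, -0.001]
contact_force: [-0.2, 0.5, 0.6]
opening: 0.002
time: 14.45
eef_pos: [0.5897, -0.2499, 0.3479]
tcp_rot: [0.981, 0.192, -0.001, -0.002]
contact_force: [-0.0, 0.2, 0.2]
opening: 0.001
t 14.45 eef [ 0.5897 -0.2499  0.3479] yaw 22.1 z [-0.003  0.002 -1.   ] F [-0.   0.2  0.2] open 0.001 q [-0.56  0.26  1.71  0.    1.17 -0.95]
[ 4.2  2.3 67.9]
0 [array([281.4, 276.5]), array([302.9, 290.4])]
0.05 [array([281.4, 275.1]), array([302.9, 289. ])]
0.1 [array([281.5, 273.6]), array([303.1, 287.5])]
```

View pics/t12.png

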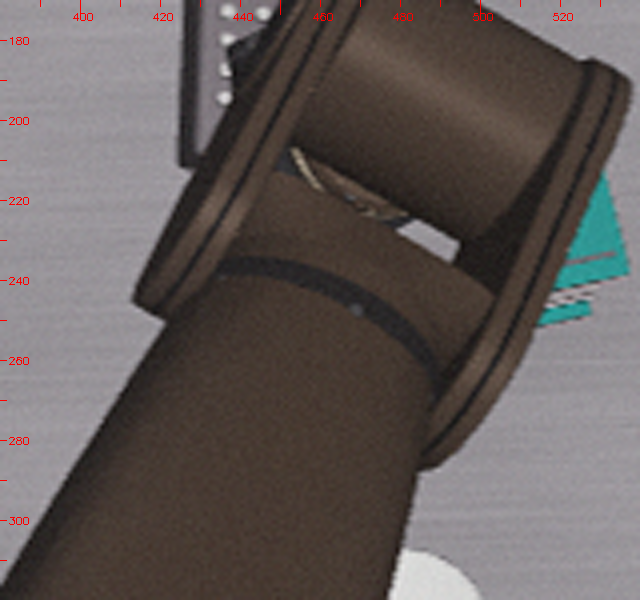

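View pics/s12.png

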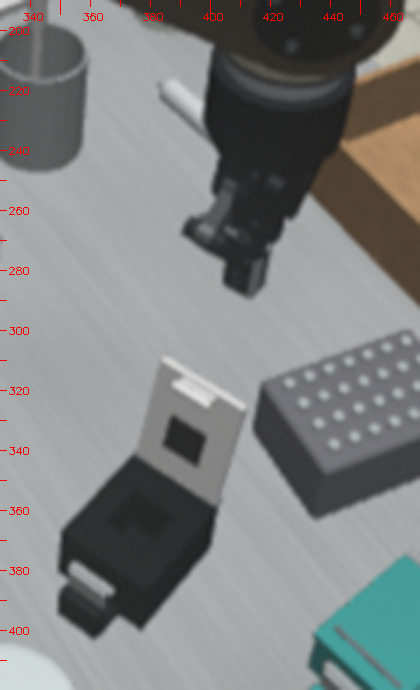

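View pics/t12b.png

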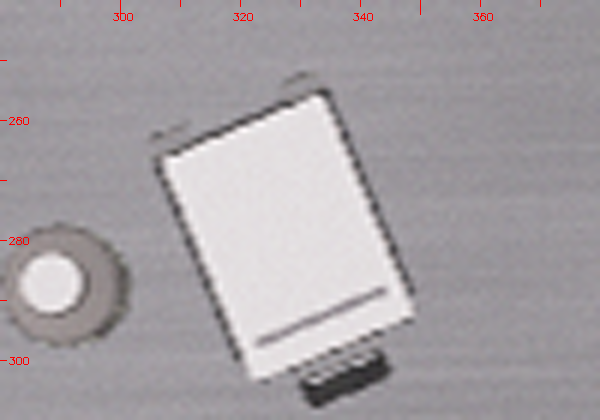

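Cover_b's front corners at (282,278) and (302.5,292) sit on the shut prediction, slightly low if anything, and the top view shows the plate flat. The tip is behind cover_a at (415,290). Starting its arc.

```bash
python3 -m jog '[{"grip":1,"x":4,"y":2,"z":18,"rx":0,"ry":0,"rz":0},{"grip":1,"x":0,"y":0,"z":20,"rx":0,"ry":0,"rz":0},{"grip":1,"x":0,"y":0,"z":20,"rx":0,"ry":0,"rz":0},{"grip":1,"x":0,"y":0,"z":8,"rx":0,"ry":0,"rz":0},{"grip":1,"x":0,"y":0,"z":0,"rx":0,"ry":0,"rz":0},{"grip":1,"x":0,"y":0,"z":0,"rx":0,"ry":0,"rz":0}]'
python3 -c "
from h import *
info()
print(delta(ww('a',.095,0,.107),.173))
c=snap('side');np.savez('s13',**c);crop(c,330,190,470,420,3,'s13.png')"
```

```text
time: 15.05
eef_pos: [0.5941, -0.2486, 0.2845]
tcp_rot: [0.981, 0.193, -0.0, -0.0]
contact_force: [0.5, -0.6, -0.3]
opening: -0.002
t 15.05 eef [ 0.5941 -0.2486  0.2845] yaw 22.3 z [-0.001  0.001 -1.   ] F [ 0.5 -0.6 -0.3] open -0.002 q [-0.55  0.34  1.74  0.    1.06 -0.94]
[-0.9  1.2  4.5]
```

View pics/s13.png

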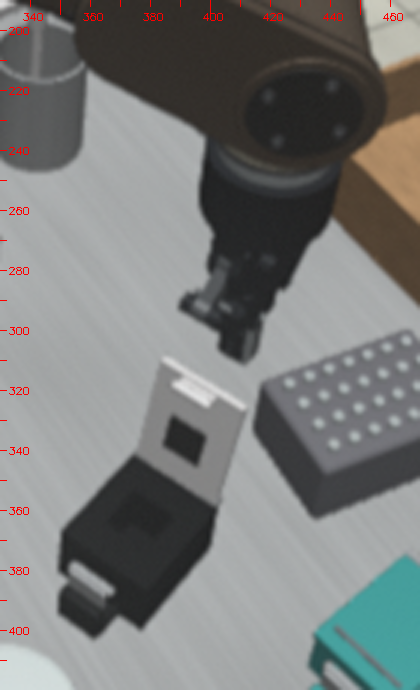

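```bash
python3 -m jog '[{"grip":1,"x":-1,"y":1,"z":5,"rx":0,"ry":0,"rz":0},{"grip":1,"x":-12,"y":0,"z":-1,"rx":0,"ry":0,"rz":0},{"grip":1,"x":-12,"y":0,"z":-1,"rx":0,"ry":0,"rz":0},{"grip":1,"x":-14,"y":0,"z":-3,"rx":0,"ry":0,"rz":0},{"grip":1,"x":-16,"y":0,"z":0,"rx":0,"ry":0,"rz":0},{"grip":1,"x":-9,"y":0,"z":2,"rx":0,"ry":0,"rz":0},{"grip":1,"x":-13,"y":0,"z":5,"rx":0,"ry":0,"rz":0},{"grip":1,"x":0,"y":0,"z":0,"rx":0,"ry":0,"rz":0}]'
python3 -c "
from h import *
info()
print(delta(ww('a',.0193,0,.1055),.173))
c=snap('side');np.savez('s14',**c);crop(c,330,190,470,420,3,'s14.png')"
```

```text
time: 15.77
eef_pos: [0.521, -0.2802, 0.2768]
tcp_rot: [0.981, 0.192, -0.001, -0.001]
contact_force: [-0.2, -0.5, 0.4]
opening: -0.003
t 15.77 eef [ 0.521  -0.2802  0.2768] yaw 22.1 z [-0.002  0.001 -1.   ] F [-0.2 -0.5  0.4] open -0.003 q [-0.66  0.24  1.88 -0.    1.02 -1.05]
[ 3.3 -0.6 -1.7]
```

View pics/s14.png

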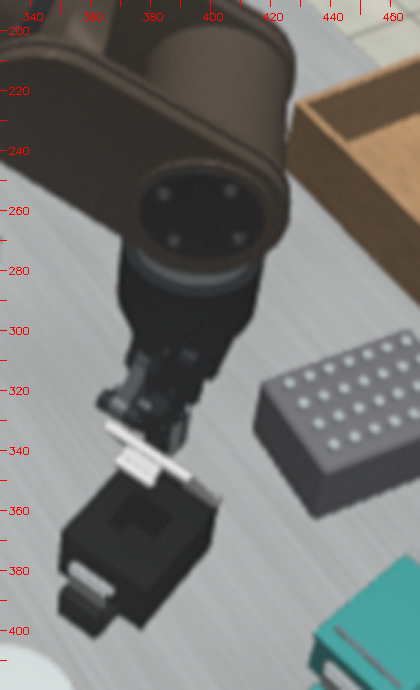

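```bash
python3 -m jog '[{"grip":1,"x":-9,"y":-1,"z":6,"rx":0,"ry":0,"rz":0},{"grip":1,"x":-10,"y":0,"z":10,"rx":0,"ry":0,"rz":0},{"grip":1,"x":-8,"y":0,"z":11,"rx":0,"ry":0,"rz":0},{"grip":1,"x":-6,"y":0,"z":13,"rx":0,"ry":0,"rz":0},{"grip":1,"x":-2,"y":0,"z":6,"rx":0,"ry":0,"rz":0},{"grip":1,"x":0,"y":0,"z":0,"rx":0,"ry":0,"rz":0}]'
python3 -m jog '[{"grip":1,"x":-1,"y":0,"z":3,"rx":0,"ry":0,"rz":0},{"grip":1,"x":0,"y":0,"z":2,"rx":0,"ry":0,"rz":0},{"grip":1,"x":0,"y":0,"z":2,"rx":0,"ry":0,"rz":0},{"grip":1,"x":0,"y":0,"z":0,"rx":0,"ry":0,"rz":0}]'
python3 -c "
from h import *
print(delta(ww('a',-.019,0,.051),.173));info()"
```

```text
time: 16.32
eef_pos: [0.4895, -0.2917, 0.2298]
tcp_rot: [0.981, 0.192, -0.001, -0.001]
contact_force: [-0.5, -0.2, 0.6]
opening: 0.0
time: 16.65
eef_pos: [0.4896, -0.2921, 0.2245]
tcp_rot: [0.981, 0.193, -0.0, -0.0]
contact_force: [0.2, -1.1, 1.8]
opening: -0.001
[-1.7 -0.2  0.5]
t 16.65 eef [ 0.4896 -0.2921  0.2245] yaw 22.2 z [-0.  0. -1.] F [ 0.2 -1.1  1.8] open -0.001 q [-0.72  0.28  1.95 -0.    0.91 -1.1 ]
```

```bash
python3 -m jog '[{"grip":1,"x":0,"y":0,"z":2,"rx":0,"ry":0,"rz":0},{"grip":1,"x":0,"y":0,"z":0,"rx":0,"ry":0,"rz":0}]';  python3 -m jog '[{"grip":1,"x":0,"y":0,"z":2,"rx":0,"ry":0,"rz":0},{"grip":1,"x":0,"y":0,"z":0,"rx":0,"ry":0,"rz":0}]';  python3 -m jog '[{"grip":1,"x":0,"y":0,"z":1.5,"rx":0,"ry":0,"rz":0},{"grip":1,"x":0,"y":0,"z":0,"rx":0,"ry":0,"rz":0}]'
```

```text
time: 16.82
eef_pos: [0.4899, -0.2923, 0.2243]
tcp_rot: [0.981, 0.193, -0.001, -0.0]
contact_force: [-5.1, 3.4, 12.3]
opening: 0.002
time: 16.98
eef_pos: [0.4901, -0.2925, 0.2241]
tcp_rot: [0.981, 0.193, -0.001, -0.001]
contact_force: [-8.1, 4.8, 20.3]
opening: -0.004
time: 17.15
eef_pos: [0.4903, -0.2926, 0.224]
tcp_rot: [0.981, 0.193, -0.001, -0.001]
contact_force: [-10.7, 6.6, 27.8]
opening: -0.001
```

```bash
python3 -m jog '[{"grip":1,"x":0,"y":0,"z":-8,"rx":0,"ry":0,"rz":0},{"grip":1,"x":0,"y":0,"z":-20,"rx":0,"ry":0,"rz":0},{"grip":1,"x":0,"y":0,"z":-30,"rx":0,"ry":0,"rz":0},{"grip":1,"x":0,"y":0,"z":-30,"rx":0,"ry":0,"rz":0},{"grip":1,"x":0,"y":0,"z":-30,"rx":0,"ry":0,"rz":0},{"grip":1,"x":0,"y":0,"z":-30,"rx":0,"ry":0,"rz":0},{"grip":1,"x":0,"y":0,"z":-15,"rx":0,"ry":0,"rz":0},{"grip":1,"x":0,"y":0,"z":0,"rx":0,"ry":0,"rz":0}]'
python3 -c "
from h import *
info()
c=snap('side');np.savez('s15',**c);crop(c,330,290,430,420,5,'s15.png')
for th in(0,.05,.1):
  print(th,[np.round(proj(c,ww('a',.036-.082*np.cos(th)+.006*np.sin(th),y,.045+.082*np.sin(th)+.006*np.cos(th))),1) for y in(.03,-.03)])
print(delta(ww('c',.07,-.008,.2),.173))"
python3 -m jog '[{"grip":1,"x":0,"y":0,"z":0,"rx":0,"ry":0,"rz":7},{"grip":1,"x":0,"y":0,"z":0,"rx":0,"ry":0,"rz":7},{"grip":1,"x":0,"y":0,"z":0,"rx":0,"ry":0,"rz":7},{"grip":1,"x":0,"y":0,"z":0,"rx":0,"ry":0,"rz":7},{"grip":1,"x":0,"y":0,"z":0,"rx":0,"ry":0,"rz":7},{"grip":1,"x":0,"y":0,"z":0,"rx":0,"ry":0,"rz":7},{"grip":1,"x":0,"y":0,"z":0,"rx":0,"ry":0,"rz":2.7},{"grip":1,"x":0,"y":0,"z":0,"rx":0,"ry":0,"rz":0}]'
python3 -c "
from h import *
info()
print(delta(ww('c',.07,-.008,.2),.173))"
```

```text
time: 17.82
eef_pos: [0.4904, -0.2926, 0.3868]
tcp_rot: [0.981, 0.193, 0.003, 0.004]
contact_force: [1.2, 0.1, 0.9]
opening: 0.001
t 17.82 eef [ 0.4904 -0.2926  0.3868] yaw 22.2 z [ 0.007 -0.006 -1.   ] F [1.2 0.1 0.9] open 0.001 q [-0.72  0.07  1.86  0.    1.2  -1.1 ]
0 [array([348.9, 367.7]), array([376.1, 386.6])]
0.05 [array([349.1, 366.3]), array([376.4, 385.2])]
0.1 [array([349.4, 364.7]), array([376.8, 383.7])]
[ 299.1 -471.     9.7]
time: 18.53
eef_pos: [0.4892, -0.2917, 0.3789]
tcp_rot: [0.981, -0.195, -0.002, -0.001]
contact_force: [-0.3, -0.6, -0.3]
opening: -0.001
t 18.53 eef [ 0.4892 -0.2917  0.3789] yaw -22.5 z [-0.004  0.003 -1.   ] F [-0.3 -0.6 -0.3] open -0.001 q [-0.72  0.08  1.86  0.    1.2  -0.32]
[-116.7 -544.3    7.3]
```

View pics/s15.png

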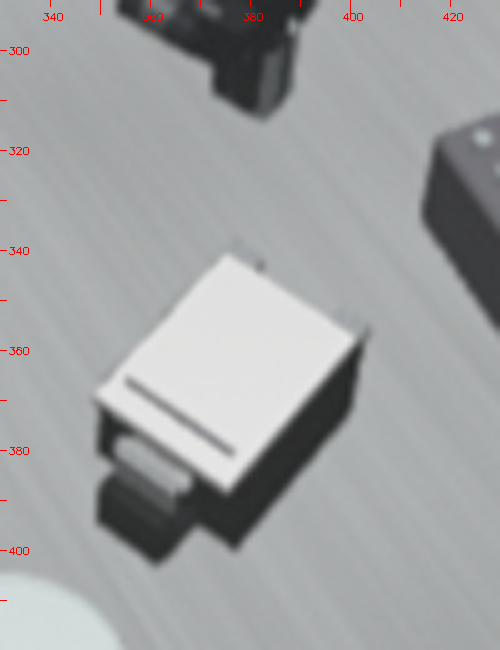

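Cover_a's front corners at (349,369) and (375,388.5) match the shut prediction, like b's. On to cover_c.

```bash
python3 -m jog '[{"grip":1,"x":-5,"y":-20,"z":0,"rx":0,"ry":0,"rz":0},{"grip":1,"x":-6,"y":-30,"z":0,"rx":0,"ry":0,"rz":0},{"grip":1,"x":-6,"y":-30,"z":0,"rx":0,"ry":0,"rz":0},{"grip":1,"x":-6,"y":-30,"z":0,"rx":0,"ry":0,"rz":0},{"grip":1,"x":-6,"y":-30,"z":0,"rx":0,"ry":0,"rz":0},{"grip":1,"x":-6,"y":-30,"z":0,"rx":0,"ry":0,"rz":0},{"grip":1,"x":-6,"y":-30,"z":0,"rx":0,"ry":0,"rz":0},{"grip":1,"x":-6,"y":-30,"z":0,"rx":0,"ry":0,"rz":0}]' >/dev/null
python3 -m jog '[{"grip":1,"x":-6,"y":-30,"z":0,"rx":0,"ry":0,"rz":0},{"grip":1,"x":-7,"y":-30,"z":0,"rx":0,"ry":0,"rz":0},{"grip":1,"x":-7,"y":-30,"z":0,"rx":0,"ry":0,"rz":0},{"grip":1,"x":-7,"y":-30,"z":0,"rx":0,"ry":0,"rz":0},{"grip":1,"x":-7,"y":-30,"z":0,"rx":0,"ry":0,"rz":0},{"grip":1,"x":-7,"y":-30,"z":0,"rx":0,"ry":0,"rz":0},{"grip":1,"x":-7,"y":-30,"z":0,"rx":0,"ry":0,"rz":0},{"grip":1,"x":-7,"y":-30,"z":0,"rx":0,"ry":0,"rz":0}]'
python3 -m jog '[{"grip":1,"x":-7,"y":-30,"z":0,"rx":0,"ry":0,"rz":0},{"grip":1,"x":-6,"y":-30,"z":0,"rx":0,"ry":0,"rz":0},{"grip":1,"x":-2,"y":-14,"z":0,"rx":0,"ry":0,"rz":0},{"grip":1,"x":0,"y":0,"z":0,"rx":0,"ry":0,"rz":0},{"grip":1,"x":0,"y":0,"z":0,"rx":0,"ry":0,"rz":0}]'
python3 -c "
from h import *
info()
print(delta(ww('c',.07,-.008,.114),.173))
c=snap('side');crop(c,190,50,390,230,3,'s16.png')"
```

```text
time: 19.87
eef_pos: [0.5747, 0.1828, 0.3798]
tcp_rot: [0.981, -0.194, -0.002, 0.001]
contact_force: [0.9, 0.6, 0.2]
opening: -0.0
time: 20.28
eef_pos: [0.5893, 0.2555, 0.3804]
tcp_rot: [0.981, -0.194, -0.001, 0.001]
contact_force: [0.6, 0.2, -0.5]
opening: 0.001
t 20.28 eef [0.5893 0.2555 0.3804] yaw -22.4 z [-0.003 -0.001 -1.   ] F [ 0.6  0.2 -0.5] open 0.001 q [ 0.25  0.24  1.68 -0.    1.23  0.64]
[ 0.1 -1.4 93.4]
```

View pics/s16.png

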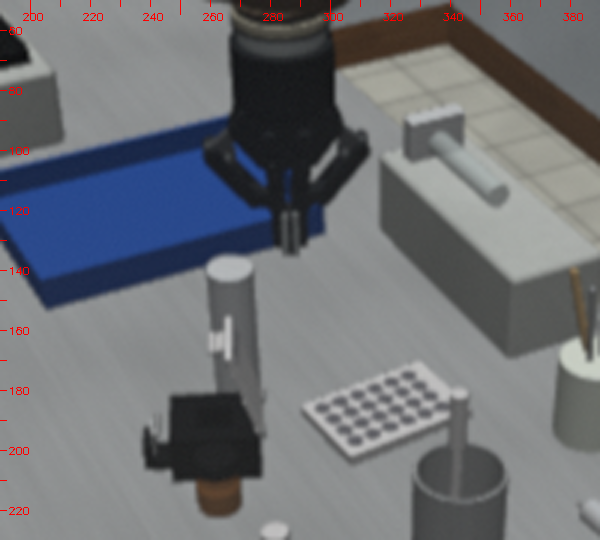

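```bash
python3 -m jog '[{"grip":1,"x":0,"y":-1,"z":20,"rx":0,"ry":0,"rz":0},{"grip":1,"x":0,"y":0,"z":25,"rx":0,"ry":0,"rz":0},{"grip":1,"x":0,"y":0,"z":25,"rx":0,"ry":0,"rz":0},{"grip":1,"x":0,"y":0,"z":20,"rx":0,"ry":0,"rz":0},{"grip":1,"x":0,"y":0,"z":4,"rx":0,"ry":0,"rz":0},{"grip":1,"x":0,"y":0,"z":0,"rx":0,"ry":0,"rz":0},{"grip":1,"x":0,"y":0,"z":0,"rx":0,"ry":0,"rz":0}]'
python3 -c "
from h import *
info()
print(delta(ww('c',.065,-.008,.114),.173))
c=snap('side');crop(c,190,50,390,230,3,'s17.png')"
```

```text
time: 20.92
eef_pos: [0.5903, 0.2553, 0.2891]
tcp_rot: [0.981, -0.195, 0.0, -0.0]
contact_force: [-0.3, 0.3, 0.7]
opening: -0.0
t 20.92 eef [0.5903 0.2553 0.2891] yaw -22.5 z [ 0.001  0.    -1.   ] F [-0.3  0.3  0.7] open -0.000 q [ 0.25  0.33  1.74 -0.    1.07  0.64]
[-6.6 -0.4  2.1]
```

View pics/s17.png

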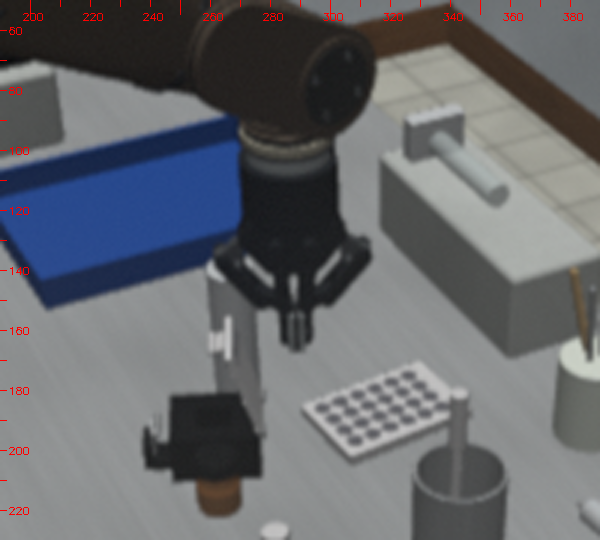

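```bash
python3 -m jog '[{"grip":1,"x":-16,"y":0,"z":1,"rx":0,"ry":0,"rz":0},{"grip":1,"x":-16,"y":0,"z":1,"rx":0,"ry":0,"rz":0},{"grip":1,"x":-9,"y":0,"z":2,"rx":0,"ry":0,"rz":0},{"grip":1,"x":-13,"y":0,"z":5,"rx":0,"ry":0,"rz":0},{"grip":1,"x":-12,"y":0,"z":8,"rx":0,"ry":0,"rz":0},{"grip":1,"x":0,"y":0,"z":0,"rx":0,"ry":0,"rz":0},{"grip":1,"x":0,"y":0,"z":0,"rx":0,"ry":0,"rz":0}]'
python3 -c "
from h import *
print(delta(ww('c',.0065,-.008,.0994),.173));info()
c=snap('side');crop(c,190,50,390,230,3,'s18.png')"
```

```text
time: 21.55
eef_pos: [0.5281, 0.2817, 0.2704]
tcp_rot: [0.981, -0.194, -0.001, 0.0]
contact_force: [0.5, -0.8, -0.1]
opening: -0.005
[ 2.9 -0.2 -2. ]
t 21.55 eef [0.5281 0.2817 0.2704] yaw -22.4 z [-0.002 -0.001 -1.   ] F [ 0.5 -0.8 -0.1] open -0.005 q [ 0.32  0.26  1.87 -0.    1.01  0.71]
```

View pics/s18.png

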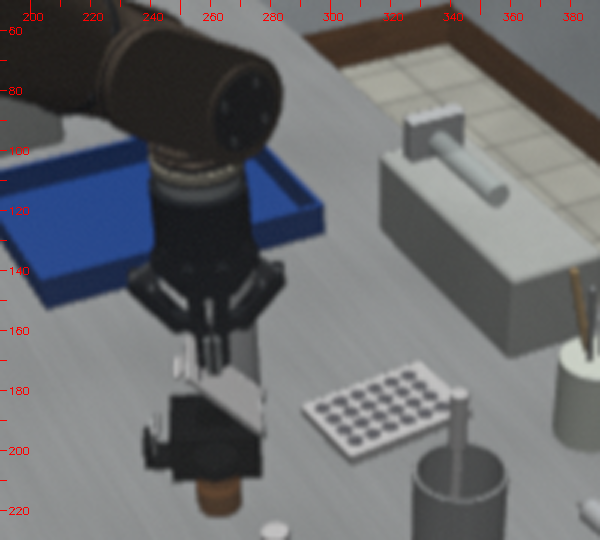

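```bash
python3 -m jog '[{"grip":1,"x":-7,"y":0,"z":8,"rx":0,"ry":0,"rz":0},{"grip":1,"x":-8,"y":0,"z":12,"rx":0,"ry":0,"rz":0},{"grip":1,"x":-5,"y":0,"z":13,"rx":0,"ry":0,"rz":0},{"grip":1,"x":-2,"y":0,"z":6,"rx":0,"ry":0,"rz":0},{"grip":1,"x":0,"y":0,"z":0,"rx":0,"ry":0,"rz":0}]'
python3 -m jog '[{"grip":1,"x":-1,"y":0,"z":4,"rx":0,"ry":0,"rz":0},{"grip":1,"x":0,"y":0,"z":2,"rx":0,"ry":0,"rz":0},{"grip":1,"x":0,"y":0,"z":2,"rx":0,"ry":0,"rz":0},{"grip":1,"x":0,"y":0,"z":0,"rx":0,"ry":0,"rz":0},{"grip":1,"x":0,"y":0,"z":0,"rx":0,"ry":0,"rz":0}]'
python3 -c "
from h import *
print(delta(ww('c',-.019,-.008,.051),.173))"
```

```text
time: 22.02
eef_pos: [0.5075, 0.2899, 0.23]
tcp_rot: [0.981, -0.195, -0.002, 0.001]
contact_force: [-0.4, 0.5, 0.3]
opening: -0.003
time: 22.43
eef_pos: [0.5076, 0.2903, 0.2244]
tcp_rot: [0.981, -0.195, -0.001, 0.0]
contact_force: [-1.7, -0.7, 5.4]
opening: 0.002
[-0.4 -0.   0.4]
```

```bash
python3 -m jog '[{"grip":1,"x":0,"y":0,"z":2,"rx":0,"ry":0,"rz":0},{"grip":1,"x":0,"y":0,"z":0,"rx":0,"ry":0,"rz":0}]';  python3 -m jog '[{"grip":1,"x":0,"y":0,"z":2,"rx":0,"ry":0,"rz":0},{"grip":1,"x":0,"y":0,"z":0,"rx":0,"ry":0,"rz":0}]';  python3 -m jog '[{"grip":1,"x":0,"y":0,"z":1,"rx":0,"ry":0,"rz":0},{"grip":1,"x":0,"y":0,"z":0,"rx":0,"ry":0,"rz":0}]'
```

```text
time: 22.6
eef_pos: [0.5078, 0.2905, 0.2243]
tcp_rot: [0.981, -0.195, -0.001, 0.001]
contact_force: [-6.0, -1.8, 14.1]
opening: -0.002
time: 22.77
eef_pos: [0.5081, 0.2906, 0.2241]
tcp_rot: [0.981, -0.195, -0.002, 0.001]
contact_force: [-11.1, -3.6, 22.5]
opening: -0.004
time: 22.93
eef_pos: [0.5082, 0.2907, 0.224]
tcp_rot: [0.981, -0.195, -0.002, 0.001]
contact_force: [-12.9, -5.1, 27.6]
opening: -0.003
```

```bash
python3 -m jog '[{"grip":1,"x":0,"y":0,"z":-8,"rx":0,"ry":0,"rz":0},{"grip":1,"x":0,"y":0,"z":-20,"rx":0,"ry":0,"rz":0},{"grip":1,"x":0,"y":0,"z":-30,"rx":0,"ry":0,"rz":0},{"grip":1,"x":0,"y":0,"z":-30,"rx":0,"ry":0,"rz":0},{"grip":1,"x":0,"y":0,"z":-30,"rx":0,"ry":0,"rz":0},{"grip":1,"x":0,"y":0,"z":-30,"rx":0,"ry":0,"rz":0},{"grip":1,"x":0,"y":0,"z":-15,"rx":0,"ry":0,"rz":0},{"grip":1,"x":0,"y":0,"z":0,"rx":0,"ry":0,"rz":0}]'
python3 -m jog '[{"grip":1,"x":-20,"y":-22,"z":0,"rx":0,"ry":0,"rz":0},{"grip":1,"x":-20,"y":-22,"z":0,"rx":0,"ry":0,"rz":0},{"grip":1,"x":-20,"y":-22,"z":0,"rx":0,"ry":0,"rz":0},{"grip":1,"x":-20,"y":-22,"z":0,"rx":0,"ry":0,"rz":0},{"grip":1,"x":-20,"y":-22,"z":0,"rx":0,"ry":0,"rz":0},{"grip":1,"x":-20,"y":-22,"z":0,"rx":0,"ry":0,"rz":0},{"grip":1,"x":-20,"y":-22,"z":0,"rx":0,"ry":0,"rz":0},{"grip":1,"x":-20,"y":-22,"z":0,"rx":0,"ry":0,"rz":0}]'
python3 -m jog '[{"grip":1,"x":-20,"y":-22,"z":0,"rx":0,"ry":0,"rz":0},{"grip":1,"x":-20,"y":-22,"z":0,"rx":0,"ry":0,"rz":0},{"grip":1,"x":-20,"y":-22,"z":0,"rx":0,"ry":0,"rz":0},{"grip":1,"x":0,"y":0,"z":0,"rx":0,"ry":0,"rz":0},{"grip":1,"x":0,"y":0,"z":0,"rx":0,"ry":0,"rz":0}]'
python3 -c "
from h import *
info()
for n in('side','top'):
  c=snap(n);np.savez(n+'F',**c);cv2.imwrite('pics/%sF.png'%n,c['frame'][:,:,::-1])
  if n=='side': crop(c,220,120,300,230,5,'cF.png')
  for w in 'abc':
    for th in (0,.06):
      print(n,w,th,[np.round(proj(c,ww(w,.036-.082*np.cos(th)+.006*np.sin(th),y,.045+.082*np.sin(th)+.006*np.cos(th))),1) for y in(.03,-.03)])"
```

```text
time: 23.6
eef_pos: [0.5086, 0.2906, 0.3869]
tcp_rot: [0.981, -0.195, 0.004, -0.002]
contact_force: [0.6, 0.5, 0.3]
opening: 0.001
time: 24.27
eef_pos: [0.4262, 0.5151, 0.379]
tcp_rot: [0.981, -0.195, -0.001, 0.002]
contact_force: [0.1, 0.0, -0.2]
opening: 0.0
time: 24.68
eef_pos: [0.3959, 0.5988, 0.3789]
tcp_rot: [0.981, -0.194, -0.001, 0.002]
contact_force: [-0.4, 0.1, -0.1]
opening: -0.002
t 24.68 eef [0.3959 0.5988 0.3789] yaw -22.3 z [-0.003 -0.003 -1.   ] F [-0.4  0.1 -0.1] open -0.002 q [ 0.85  0.4   1.48 -0.    1.27  1.24]
side a 0 [array([348.9, 367.7]), array([376.1, 386.6])]
side a 0.06 [array([349.2, 366. ]), array([376.4, 384.9])]
side b 0 [array([281.4, 276.5]), array([302.9, 290.4])]
side b 0.06 [array([281.4, 274.8]), array([303. , 288.7])]
side c 0 [array([243.3, 179.5]), array([243.2, 194. ])]
side c 0.06 [array([243.3, 178. ]), array([243.2, 192.5])]
top a 0 [array([450.8, 294.5]), array([477.8, 282.6])]
top a 0.06 [array([451.2, 294.3]), array([478.3, 282.3])]
top b 0 [array([322.5, 304.1]), array([349.7, 292.2])]
top b 0.06 [array([322.4, 303.9]), array([349.7, 291.9])]
top c 0 [array([148.5, 280.1]), array([175.7, 290.7])]
top c 0.06 [array([147.8, 279.8]), array([175.2, 290.5])]
```

View pics/sideF.png

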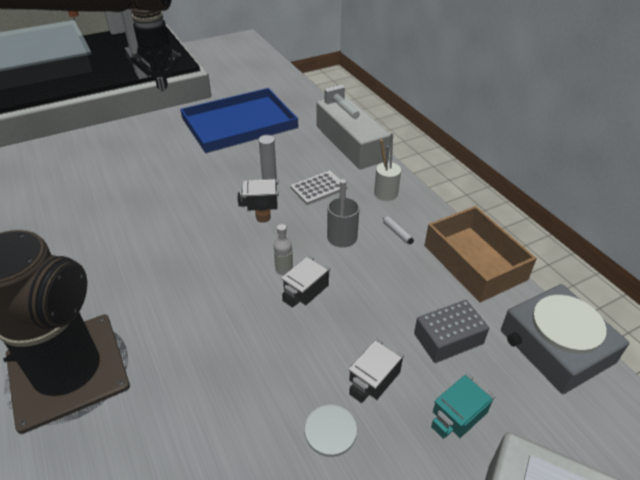

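View pics/topF.png

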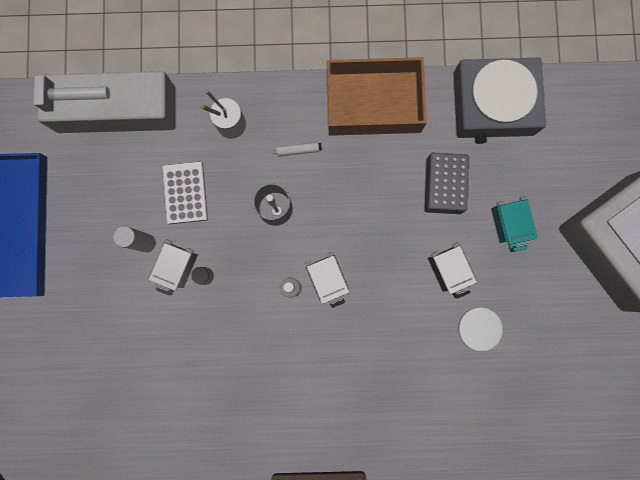

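View pics/cF.png

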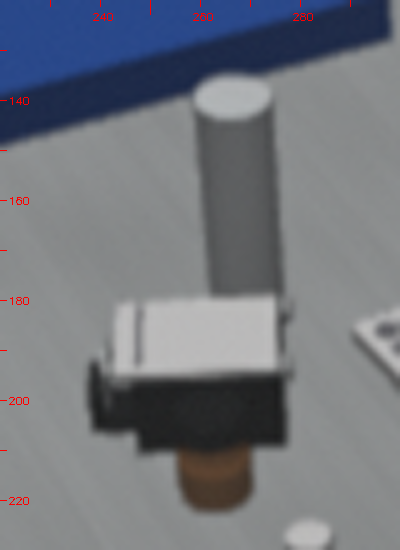

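All three covers lie flat, with c's corners at (243,181) and (241.5,195) on the shut prediction. The rod is in the beaker at (273,205) in the top view. I'll run one before/after image comparison on the bystanders, then hand in.

```bash
python3 -c "
from h import *
a=load('top0')['frame'];b=load('topF')['frame']
d=cv2.GaussianBlur(cv2.absdiff(a,b).max(2),(3,3),0)>30
n,l,s,c=cv2.connectedComponentsWithStats(d.astype(np.uint8))
for i in range(1,n):
  if s[i,4]>6: print(s[i])
from plant import sign_off
print(sign_off())"
```

```text
[266 195  16  20 154]
[ 433  233   44   61 1618]
[ 149  243   43   48 1255]
[ 307  255   42   49 1176]
[  0 474   5   6  22]
the job is handed in; nothing more can be done
None
```

I moved the rod from well_a and stood it free and upright in the beaker. Then I pressed covers b, a and c shut, in that order, from behind with the closed fingertips. The job was handed in at about 25 s of the 72 s allowed.

**Covers:** under the final presses (about 28–36 N) each plate stopped at 51 mm, its shut height. After lift-off, the front corners in the side view were within about 2 px of the shut prediction, on the low (closed) side. The snap itself was judged from height and force only. There is no direct reading of the hinge angle.

**Bystanders:** comparing the top view before and after, only the three covers, the rod inside the beaker, and a small patch at the lower-left image edge changed. That patch is probably the arm. The bottle, jar, canister, dish, plate, rack, cartridge, beaker and turquoise look-alike show no change, and the gripper finished clear of everything. No check failed or disagreed.

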